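Gauge two frame struts and sort them by length

TASK

Sort the two aluminium struts by length. Take them one at a time: try the strut in the slot of the green sloping gauge, lined up with it and resting lightly on it for a moment; if it drops down onto the slot's floor it is a short one, if it stays up on the end cheeks it is a long one. Lay it flat and lengthwise in its tray (short in orange, long in blue) without dropping it before trying the next strut, and leave the other things on the bench undisturbed.

Things in the scene. Friction and masses are not known exactly. Their poses are not given: they have to be found in the camera images.
- strut_1_mid (a point): Strut. Bar of square silver aluminium extrusion with a dark groove down each face, 20 x 20 mm, one of two that look alike; it is either 130 mm (short) or 140 mm (long), which one is to be found with the gauge; about 75 g. At the start it lies flat on the bench. Point: its centre (half-way along, half-way up); x runs along the bar, z up.
- strut_2_mid (a point): Strut. Bar of square silver aluminium extrusion with a dark groove down each face, 20 x 20 mm, one of two that look alike; it is either 130 mm (short) or 140 mm (long), which one is to be found with the gauge; about 75 g. At the start it lies flat on the bench. Point: its centre (half-way along, half-way up); x runs along the bar, z up.
- strut_1: The same strut; origin at the centre of its underside as it lies at the start.
- strut_2: The same strut; origin at the centre of its underside as it lies at the start.
- gauge_slot (a point): Point where a strut's centre lies when fully down in the gauge slot. x: along the slot, up the slope (32 degrees above level, high end nearer the robot); y: across; z: square to the slope, up and away from the robot. Slot floor 10 mm below this point, tops of end cheeks and side rails 14 mm above it. A long strut bridging the cheeks has its centre 24 mm above this point.
- gauge: Green and silver sloping gauge on a dark foot 165 x 80 mm, fixed, 140 mm high at the end nearer the robot. Slot: 135 mm between end cheeks (14 mm thick), 30 mm between side rails (12 mm thick), 24 mm deep. Floor and rails reach 28 mm in from each cheek; the middle 79 mm is open for fingers, down to a plate 26 mm below point gauge_slot. Origin: centre of the foot's underside, z up, low end at its own -x, away from the robot.
- bin_short: Orange plastic tray fixed to the bench, 180 x 106 mm outside, 24 mm high, walls and floor 5 mm thick (inside 170 x 96 mm, so keep the fingers less than fully open when inside). Origin: centre of its underside; x along its length, z up. For short struts.
- bin_long: Blue plastic tray fixed to the bench, 180 x 106 mm outside, 24 mm high, walls and floor 5 mm thick (inside 170 x 96 mm, so keep the fingers less than fully open when inside). Origin: centre of its underside; x along its length, z up. For long struts.
- wheel: Black rubber wheel lying flat, 96 mm across, 42 mm high over its axle, loose; leave it where it is. Origin: centre of its underside.
- screwdriver: Screwdriver with a red handle, 140 mm long, lying, loose; leave it where it is. Origin: centre of its underside.
- wrench: Steel wrench, 150 mm long, lying, loose; leave it where it is. Origin: centre of its underside.
- tape: White roll of tape lying flat, 96 mm across, 24 mm high, loose; leave it where it is. Origin: centre of its underside.
- jar: Small green jar, 56 mm across, 55 mm high, loose; leave it where it is. Origin: centre of its underside.
Things that resemble listed ones, but are neither listed nor needed, are in the scene too. Several things have the shape of the bin_short; the one meant has the colours described above. What is shaped like the strut_2 but purple or yellow is not meant.

How it is judged:
By the outcome, as a careful person would: the job done as asked, in the order asked, and still so for the second after the job is handed in, with the robot touching nothing.
It also fails if it takes over 69 s, if anything falls off the work surface, if the arm or the gripper's body presses on something with over 40 N, if the wrist force passes 120 N, or if a joint passes its speed limit or range.

ROBOT

A 6-joint arm with a two-finger parallel gripper is mounted at the origin on the work surface. World frame = base frame: x ahead of the robot, y to its left, z up, the work surface at z = 0. Lengths are in m, angles in rad, forces in N, time in s.
With the tool pointing down it reaches from about 0.25 to 0.725 m from the base axis. Payload 4 kg.
Tool frame: the origin (TCP) lies midway between the tips of the shut fingers; the grasp point (between the pads) lies 19 mm behind it; z points along the fingers, x is the direction in which the jaws open and shut, and the axes are right-handed (so a half turn about z gives the same grasp; the last joint's range is limited). The gripper opens to 85 mm and grips with 20 to 120 N. Pads are 22 mm wide; open, the fingers measure 114 mm over their backs; the gripper's body (76 mm by 85 mm) begins 54 mm behind the grasp point. The pads swing forward as they close: fully open they stand 13 mm farther back than shut.
Start: joints at [-1.251, 0.241, 0.005, 1.335, 0, 1.571], TCP at [0.157, -0.475, 0.231] pointing down, gripper open.
Joint ranges: [-2.72, 2.72], [-1.05, 1.87], [-1.09, 1.28], [-1.99, 2.15], [-1.42, 1.44], [-3.14, 3.14]. Speed limits (rad/s): [2.79, 2.79, 3.14, 3.14, 3.14, 3.14].

INTERFACE

Orientations are given as a unit quaternion [x, y, z, w].
In Python, from workcell import bot, vision, ticket gives the robot as it stands.
- The arm moves only by the tool play_rows, never from a script. Its argument "deltas" is one flat list of numbers, 5 for each row, row after row: the opening, from 0 (shut) to 1 (fully open), then the shift along the tool's x, y, z in units of 60 mm (1.0 is 60 mm), then the turn about the tool's z in degrees. A call has 1 to 12 rows; each row shifts and turns the pose as measured when the row begins, along the tool's axes as they then stand; what a row does not reach is not made up. A row lasts 1/8 s, in which the tool goes at most 62.5 mm and 10.7 degrees, less where a joint would pass 70% of its speed; a pose out of reach is approached as far as the arm can. A call is refused whole if a number of a shift passes 1 or a number of a turn 10.7, either way. A call with a gripper value outside its range is refused whole. The fingers move at their own pace and stop on an object; the grip force is fixed at half the most. Time passes only in rows, so rows that do not move let the fingers close. It gives the time, the measured TCP pose, the force and the opening at its end, in the units of the state.
- bot.get_obs(): the state, without advancing time (a new reading comes with each control period).
- vision.camera(name): name is "scene" or "top" or "wrist"; returns a dict with "color" (400x640x3 uint8, blue, green, red), "intrinsics" (3x3 intrinsics, pixels), "k1" (the pictures are not rectified: a ray, as slopes to the right and down, at radius r is drawn at 1 + k1 r^2 times it, then the intrinsics apply), "rvec" (rotation vector, rad) and "tvec" (3), from world to camera coordinates, as OpenCV has them. Camera axes: x right, y down, z forward; pixel columns grow to the right and rows downward; lengths in m; the calibration is good to about 2 mm. A picture is of the moment at which its call begins. There is no depth.
- ticket.job_done(): hands the job in, once; it reports no verdict.
The state is a dict: "clock": time; "joint_pos": joint angles; "joint_vel": joint speeds; "tau": joint torques, N m; "eef_pos": TCP position; "tool_rot": TCP orientation; "ft_force": force on the tool from outside, world axes, zero at the start; "ft_torque": the same for the moment, N m; "grip_width": finger opening in m.
Only numpy, scipy, OpenCV 4.12 (cv2) and the standard library are available. Lean on these libraries where they do the work, as an engineer would, in place of code of your own. Each camera call takes 0.05 s, during which the arm holds its last target. There are 200 camera calls.

## Working session

There is one attempt and no reset: what is moved stays moved. The work goes in short steps, Python scripts to look and compute and a tool call to move; the robot and the scene stay as the last step left them, time stands still between calls to the robot, and variables do not carry over. Pictures are saved under pics/ and viewed, about 8 in all and at most 12, crops included, and the job is handed in when it is done.

Besides the shell and the picture viewer there is one more tool, called as a command line: name --argument value ..., lists and objects as JSON in quotes. play_rows: Moves the arm, as the interface text tells. Its arguments: {"type":"object","properties":{"deltas":{"type":"array"}},"required":["deltas"]}

```bash
ls; mkdir -p pics; cat > h.py <<'E'
import numpy as np, cv2
from workcell import bot, vision, ticket
from scipy.spatial.transform import Rotation as R
def snap(n,f=None):
    c=vision.camera(n)
    if f: cv2.imwrite('pics/'+f+'.png',c['color'])
    np.save('pics/%s.npy'%(f or n),c,allow_pickle=True)
    return c
def load(f): return np.load('pics/%s.npy'%f,allow_pickle=True).item()
def rays(c,px):
    K=np.array(c['intrinsics']);p=np.atleast_2d(px).astype(float)
    d=(p-K[[0,1],2])/K[[0,1],[0,1]]
    rd=np.linalg.norm(d,axis=1); r=rd.copy()
    for _ in range(30): r=rd/(1+c['k1']*r*r)
    s=d*(r/np.maximum(rd,1e-12))[:,None]
    M=R.from_rotvec(np.ravel(c['rvec'])).as_matrix()
    v=np.c_[s,np.ones(len(s))]@M
    return -M.T@np.ravel(c['tvec']), v/np.linalg.norm(v,axis=1)[:,None]
def onz(c,px,z):
    o,v=rays(c,px); return o+v*((z-o[2])/v[:,2])[:,None]
def proj(c,P):
    M=R.from_rotvec(np.ravel(c['rvec'])).as_matrix()
    q=np.atleast_2d(P)@M.T+np.ravel(c['tvec']); s=q[:,:2]/q[:,2:]
    s=s*(1+c['k1']*(s**2).sum(1))[:,None]; K=np.array(c['intrinsics'])
    return s*K[[0,1],[0,1]]+K[[0,1],2]
def tri(c1,p1,c2,p2):
    o,v=rays(c1,p1);q,w=rays(c2,p2);out=[]
    for a,b in zip(v,w):
        A=sum(np.eye(3)-np.outer(d,d) for d in(a,b)); B=(np.eye(3)-np.outer(a,a))@o+(np.eye(3)-np.outer(b,b))@q
        X=np.linalg.solve(A,B); out.append([*X,np.linalg.norm(np.cross(X-o,a))*2])
    return np.array(out)
E
python3 - <<'E'
from h import *
np.set_printoptions(precision=4,suppress=True)
for n in('top','scene','wrist'):
    c=snap(n,n+'0'); o,v=rays(c,[[320,200]]); print(n,o,v,c['k1'],c['intrinsics'][0][0])
print(bot.get_obs())
E
```

```text
pics
top [ 0.1794 -0.1245  1.4586] [[ 0.2048  0.0173 -0.9787]] -0.015333943334329504 510.68229544813374
scene [ 1.1444 -0.4024  1.1328] [[-0.535   0.2456 -0.8084]] -0.07745518755219818 476.46414878630986
wrist [ 0.2325 -0.4476  0.3722] [[-0.294  -0.0765 -0.9528]] -0.041163799973076017 349.1422122348867
{'clock': 0.15, 'joint_pos': array([-1.251 ,  0.2412,  0.004 ,  1.3352,  0.    ,  1.5708]), 'joint_vel': array([-0.001 , -0.0019,  0.0043, -0.0004, -0.0004,  0.0008]), 'tau': array([  0.0009, -37.2635,  25.2639,   0.0124,   0.0001,   0.    ]), 'eef_pos': array([ 0.1571, -0.4742,  0.2306]), 'tool_rot': array([ 0.8107, -0.5855, -0.0007, -0.0005]), 'ft_force': array([ 0.4036, -0.3662,  0.7087]), 'ft_torque': array([-0.0327, -0.0142,  0.0075]), 'grip_width': 0.08576902842146848}
```

View pics/top0.png

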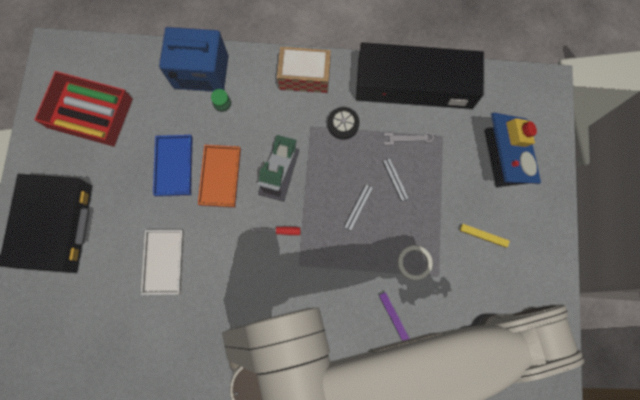

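View pics/scene0.png

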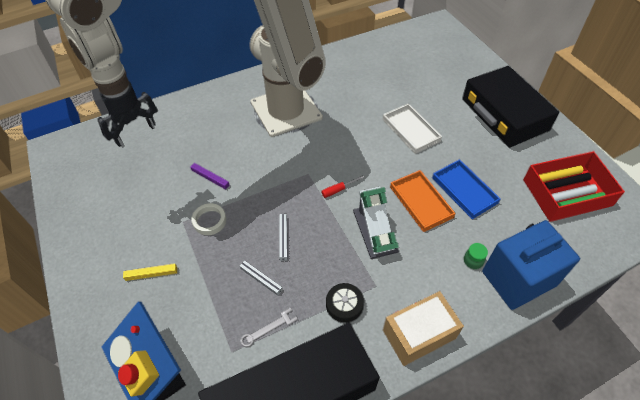

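The top view shows the struts at about (358,207) and (396,180), the gauge at (278,166), the orange tray at (220,176) and the blue tray at (173,165). The scene view shows the same things at (283,237), (260,277), (378,222), (422,200) and (466,188). Next I'll measure them in both views.

```bash
cat > m.py <<'E'
from h import *
np.set_printoptions(precision=4,suppress=True)
T=load('top0');S=load('scene0')
def mask(c,kind):
    b=c['color'];h=cv2.cvtColor(b,cv2.COLOR_BGR2HSV)
    return {'or':cv2.inRange(h,(3,150,90),(16,255,255)),'bl':cv2.inRange(h,(108,150,60),(125,255,255)),
     'br':cv2.inRange(h,(0,0,150),(180,60,255))}[kind]
def rect(c,kind,roi):
    x0,y0,x1,y1=roi;m=np.zeros((400,640),np.uint8);m[y0:y1,x0:x1]=mask(c,kind)[y0:y1,x0:x1]
    if kind=='br': m=cv2.morphologyEx(m,cv2.MORPH_CLOSE,np.ones((5,5)))
    q=max(cv2.findContours(m,0,1)[0],key=cv2.contourArea)
    return cv2.minAreaRect(q)
def ends(r):
    b=cv2.boxPoints(r); 
    if np.linalg.norm(b[0]-b[1])<np.linalg.norm(b[1]-b[2]): b=np.roll(b,-1,0)
    return np.array([(b[1]+b[2])/2,(b[3]+b[0])/2])
E
python3 - <<'E'
from m import *
for n,rt,rs in(('A',(340,178,376,234),(270,205,295,265)),('B',(378,152,412,205),(232,255,288,300))):
    a=rect(T,'br',rt);b=rect(S,'br',rs);print(n,a,b)
    ea,eb=ends(a),ends(b)
    # order by scene: match by projected top ends
    pa=onz(T,ea,.02);pb=onz(S,eb,.02)
    if np.linalg.norm(pa[0]-pb[0])>np.linalg.norm(pa[0]-pb[1]): eb=eb[::-1];pb=pb[::-1]
    print('top@.02',pa,'scene',pb,np.linalg.norm(pa[0]-pa[1]),np.linalg.norm(pb[0]-pb[1]));print('tri',tri(T,ea,S,eb))
for n,k,rt,rs in(('orange','or',(190,135,250,215),(380,165,462,235)),('blue','bl',(150,128,195,200),(428,155,502,220))):
    a=rect(T,k,rt);b=rect(S,k,rs);print(n,a,b)
    pa=onz(T,cv2.boxPoints(a),.024);pb=onz(S,cv2.boxPoints(b),.024);print(pa,'\n',pb, pa.mean(0),pb.mean(0),tri(T,[a[0]],S,[b[0]]))
t=cv2.resize(T['color'][125:205,245:320],None,fx=5,fy=5,interpolation=2)
s=cv2.resize(S['color'][175:265,345:410],None,fx=4.44,fy=4.44,interpolation=2)
cv2.imwrite('pics/g.png',np.hstack([t,s[:400]]))
E
```

```text
A ((358.3000183105469, 206.90000915527344), (5.813776016235352, 45.16857147216797), 26.56505012512207) ((282.5, 235.5), (43.0, 7.0), 90.0)
top@.02 [[ 0.5302 -0.2358  0.02  ]
 [ 0.4078 -0.1851  0.02  ]] scene [[ 0.5326 -0.2357  0.02  ]
 [ 0.4047 -0.181   0.02  ]] 0.13248126842227953 0.13909305555909496
tri [[ 0.531  -0.2357  0.0173  0.0007]
 [ 0.4075 -0.1834  0.0248  0.0031]]
B ((395.5633544921875, 178.97071838378906), (39.950218200683594, 5.936657428741455), 65.224853515625) ((260.1689453125, 275.7635192871094), (46.96404266357422, 8.021087646484375), 35.53767776489258)
top@.02 [[ 0.5072 -0.3399  0.02  ]
 [ 0.6122 -0.2864  0.02  ]] scene [[ 0.4983 -0.341   0.02  ]
 [ 0.6158 -0.2805  0.02  ]] 0.11780463620540353 0.1322509865156063
tri [[ 0.5045 -0.34    0.03    0.0033]
 [ 0.6138 -0.2834  0.0177  0.0067]]
orange ((218.9010009765625, 175.49009704589844), (35.5228271484375, 60.299259185791016), 5.710593223571777) ((422.0, 199.49998474121094), (64.97893524169922, 36.64643478393555), 53.56914138793945)
[[0.4422 0.248  0.024 ]
 [0.6223 0.2532 0.024 ]
 [0.6194 0.1484 0.024 ]
 [0.4396 0.1458 0.024 ]] 
 [[0.4479 0.1388 0.024 ]
 [0.4153 0.2625 0.024 ]
 [0.6273 0.2553 0.024 ]
 [0.6506 0.141  0.024 ]] [0.5309 0.1988 0.024 ] [0.5353 0.1994 0.024 ] [[0.5331 0.2027 0.0128 0.003 ]]
blue ((172.46925354003906, 165.01422119140625), (34.31757736206055, 58.9426383972168), 1.7357046604156494) ((465.66650390625, 187.84107971191406), (65.20063781738281, 34.19499206542969), 46.33222579956055)
[[0.4612 0.3774 0.024 ]
 [0.6383 0.3981 0.024 ]
 [0.6428 0.2966 0.024 ]
 [0.4656 0.2785 0.024 ]] 
 [[0.4781 0.2693 0.024 ]
 [0.4334 0.3913 0.024 ]
 [0.6415 0.4025 0.024 ]
 [0.6756 0.2883 0.024 ]] [0.552  0.3376 0.024 ] [0.5571 0.3379 0.024 ] [[0.5546 0.3428 0.0123 0.0033]]
```

View pics/g.png

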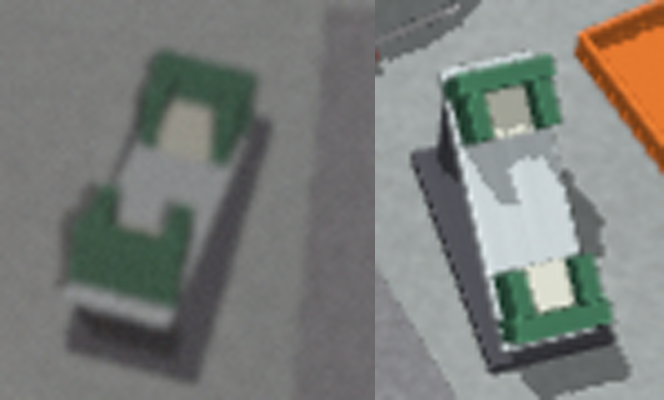

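The crop shows the gauge's green cheeks, with the low one away from the robot. In the top view its outer corners are near (276,135) and (296,138). The high cheek's corners are near (258,183) and (281,186).

The moves only turn the tool about its own z, so I need to see how it behaves at the inner reach limit, where it may tilt. I'll test that in free space with the gripper empty.

play_rows --deltas '[0.8,-1,0,0,0,0.8,-1,0,0,0,0.8,-1,0,0,0,0.8,-1,0,0,0,0.8,-0.7,0,0,0,0.8,-0.5,0,0,0,0.8,-0.5,0,0,0]'

```text
clock: 1.02
eef_pos: [0.0463, -0.14, 0.2272]
tool_rot: [0.811, -0.585, -0.003, -0.003]
ft_force: [0.0, -0.2, 0.0]
grip_width: 0.0681
```

```bash
python3 - <<'E'
from m import *
o=bot.get_obs();print(o['joint_pos'],o['eef_pos'],R.from_quat(o['tool_rot']).as_matrix())
t=np.array([[155,50],[258,68],[65,288],[180,305]])/5+[245,125]
s=(np.array([[613,325],[510,345],[553,57],[442,76]])-[375,0])/4.444+[345,175]
P=tri(T,t,S,s);print(P); P=P[:,:3]
lo,hi=P[:2].mean(0),P[2:].mean(0);d=hi-lo;print('mid',(lo+hi)/2,'len',np.linalg.norm(d),'slope',np.degrees(np.arcsin(d[2]/np.linalg.norm(d))),'axis yaw low->away',np.degrees(np.arctan2(-d[1],-d[0])))
E
```

```text
[-1.251  -0.5046 -0.6286  1.4554 -0.      1.5708] [ 0.0463 -0.14    0.2272] [[ 0.3144 -0.9493 -0.0027]
 [-0.9493 -0.3144  0.0081]
 [-0.0086  0.     -1.    ]]
[[ 0.6578  0.0434  0.0467  0.0016]
 [ 0.6475 -0.0196  0.0565  0.0018]
 [ 0.5021  0.0796  0.1016  0.0155]
 [ 0.4929  0.0111  0.1132  0.0075]]
mid [0.5751 0.0286 0.0795] len 0.1682661149209701 slope 19.364819110297905 axis yaw low->away -12.149197455404964
```

```bash
cat > p.py <<'E'
from h import *
import sys
# p.py x y z heading(deg, of tool x) opening [n]: rows from current pose to target; any number of rows
def plan(tgt,hd,op,n=None,o=None):
    o=o or bot.get_obs(); p=np.array(o['eef_pos']); M=R.from_quat(o['tool_rot']).as_matrix()
    h=np.degrees(np.arctan2(M[1,0],M[0,0])); dh=(hd-h+180)%360-180
    if abs(hd-h)<=200 and abs(dh)>150: dh=hd-h
    d=np.array(tgt)-p
    n=n or int(max(np.ceil(np.abs(d).max()/.055),np.ceil(np.linalg.norm(d)/.06),np.ceil(abs(dh)/10.5),1))
    print('from',p.round(4),'h',round(h,1),'dh',round(dh,1),'n',n,'zaxis',M[:,2].round(3))
    rows=[]
    for i in range(n):
        a=np.radians(h+dh*i/n); X=np.array([np.cos(a),np.sin(a),0]);Y=np.array([np.sin(a),-np.cos(a),0])
        s=d/n; rows+= [op,round(s@X/.06,2),round(s@Y/.06,2),round(-s[2]/.06,2),round(-dh/n,1)]
    print(rows)
if __name__=='__main__':
    a=[float(v) for v in sys.argv[1:]]
    plan(a[:3],a[3],a[4],int(a[5]) if len(a)>5 else None)
E
python3 p.py .40 -.08 .30 75 0.7
```

```text
from [ 0.0463 -0.14    0.2272] h -71.7 dh 146.7 n 14 zaxis [-0.003  0.008 -1.   ]
[0.7, np.float64(0.06), np.float64(-0.42), np.float64(-0.09), np.float64(-10.5), 0.7, np.float64(0.14), np.float64(-0.4), np.float64(-0.09), np.float64(-10.5), 0.7, np.float64(0.21), np.float64(-0.37), np.float64(-0.09), np.float64(-10.5), 0.7, np.float64(0.28), np.float64(-0.33), np.float64(-0.09), np.float64(-10.5), 0.7, np.float64(0.33), np.float64(-0.27), np.float64(-0.09), np.float64(-10.5), 0.7, np.float64(0.37), np.float64(-0.21), np.float64(-0.09), np.float64(-10.5), 0.7, np.float64(0.41), np.float64(-0.14), np.float64(-0.09), np.float64(-10.5), 0.7, np.float64(0.42), np.float64(-0.06), np.float64(-0.09), np.float64(-10.5), 0.7, np.float64(0.43), np.float64(0.02), np.float64(-0.09), np.float64(-10.5), 0.7, np.float64(0.42), np.float64(0.1), np.float64(-0.09), np.float64(-10.5), 0.7, np.float64(0.39), np.float64(0.17), np.float64(-0.09), np.float64(-10.5), 0.7, np.float64(0.35), np.float64(0.24), np.float64(-0.09), np.float64(-10.5), 0.7, np.float64(0.3), np.float64(0.3), np.float64(-0.09), np.float64(-10.5), 0.7, np.float64(0.25), np.float64(0.35), np.float64(-0.09), np.float64(-10.5)]
```

play_rows --deltas '[0.7,0.06,-0.42,-0.1,-10.5,0.7,0.14,-0.4,-0.1,-10.5,0.7,0.21,-0.37,-0.1,-10.5,0.7,0.28,-0.33,-0.1,-10.5,0.7,0.33,-0.27,-0.1,-10.5,0.7,0.37,-0.21,-0.1,-10.5,0.7,0.41,-0.14,-0.1,-10.5,0.7,0.42,-0.06,-0.1,-10.5,0.7,0.43,0.02,-0.1,-10.5,0.7,0.42,0.1,-0.1,-10.5,0.7,0.39,0.17,-0.1,-10.5,0.7,0.35,0.24,-0.1,-10.5]'

```text
clock: 2.52
eef_pos: [0.3537, -0.0766, 0.2992]
tool_rot: [0.879, 0.476, -0.0, -0.002]
ft_force: [1.2, -0.8, 0.7]
grip_width: 0.0596
```

```bash
sed -i 's/rows+= \[op/rows+=[op/; s/print(rows)/print(" ".join("%g,"%v for v in rows))/' p.py; python3 - <<'E'
from m import *
c=snap('wrist','w1');o=bot.get_obs();print(o['joint_pos'],o['eef_pos'],o['clock'],rays(c,[[320,200]]))
E
python3 p.py .40 -.08 .30 75 0.7
```

```text
[-0.2144 -0.0511 -0.1452  1.4771  0.0044  0.3585] [ 0.357  -0.0764  0.2997] 2.575 (array([ 0.2849, -0.0316,  0.4413]), array([[ 0.2405, -0.174 , -0.9549]]))
from [ 0.357  -0.0764  0.2997] h 57.2 dh 17.8 n 2 zaxis [ 0.001  0.004 -1.   ]
0.7, 0.17, 0.32, -0, -8.9, 0.7, 0.12, 0.34, -0, -8.9,
```

View pics/w1.png

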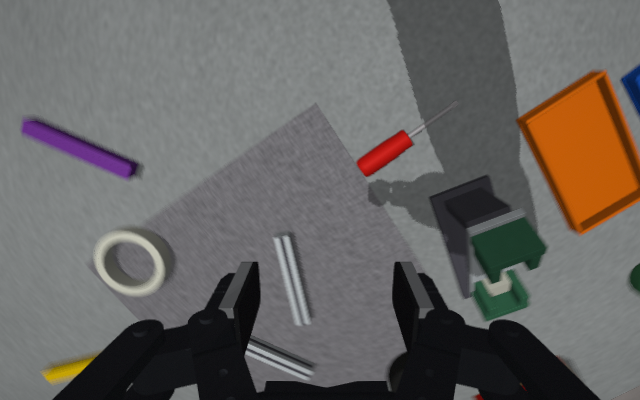

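The wrist view shows strut A from (281,236) to (302,324), with strut B partly hidden by a finger, and the gauge around (495,260). I'll take a second view over the gauge.

play_rows --deltas '[0.7,0.6,0.15,0,-9,0.7,0.6,0,0,-9,0.7,0.6,0,0,0]'

```text
clock: 2.95
eef_pos: [0.4083, 0.0174, 0.2991]
tool_rot: [0.792, 0.61, 0.0, -0.002]
ft_force: [0.1, -0.6, -0.6]
grip_width: 0.0597
```

```bash
python3 - <<'E'
from m import *
c=snap('wrist','w2');o=bot.get_obs();print(o['eef_pos'],o['clock'])
W=load('w1');a=rect(W,'br',(265,225,320,335));print(a);e=ends(a);p=onz(W,e,.02);print(p,np.linalg.norm(p[0]-p[1]),p.mean(0),np.degrees(np.arctan2(*(p[0]-p[1])[1::-1])))
ro=rect(T,'br',(340,178,376,234))
print(tri(W,[a[0]],T,[ro[0]]),tri(W,[a[0]],S,[rect(S,'br',(270,205,295,265))[0]]))
g=proj(c,[[.575,.03,.08]])[0].astype(int);print(g)
x0,y0=np.clip(g[0]-75,0,490),np.clip(g[1]-75,0,250)
cv2.imwrite('pics/g2.png',np.hstack([cv2.resize(c['color'][y0:y0+150,x0:x0+150],None,fx=4,fy=4,interpolation=2)]));print(x0,y0)
E
```

```text
[0.4091 0.0207 0.299 ] 3.0
((291.1782531738281, 280.4564208984375), (90.642333984375, 14.635746955871582), 76.26373291015625)
[[ 0.5332 -0.233   0.02  ]
 [ 0.4045 -0.1792  0.02  ]] 0.1395304705166873 [ 0.4688 -0.2061  0.02  ] -22.669722555421213
[[ 0.4717 -0.2109  0.0056  0.0007]] [[ 0.4678 -0.2076  0.0147  0.0014]]
[369 300]
294 225
```

View pics/g2.png

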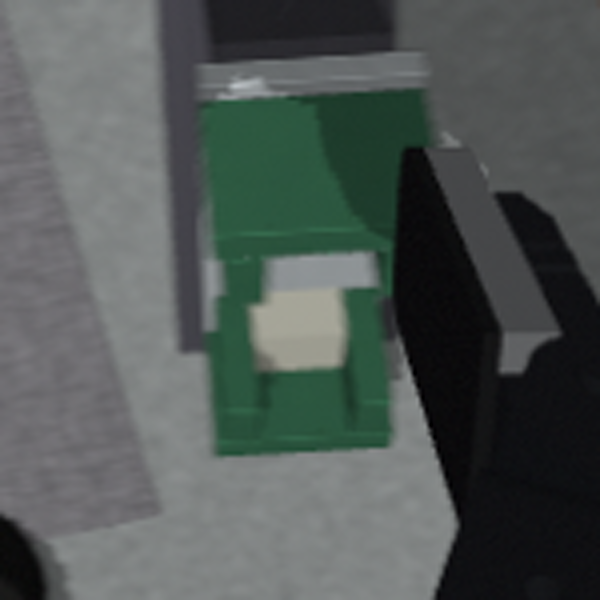

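The crop shows the high cheek's outer top edge from (218,238) to (388,232) and the low cheek's from (217,455) to (390,445). The green above the high edge is the cheek's outer face, which explains my earlier bad corner picks. I'll cast these points and triangulate again.

```bash
python3 - <<'E'
from m import *
W=load('w2');W1=load('w1')
px=np.array([[218,238],[388,232],[217,455],[390,445]])/4+[294,225]
h=onz(W,px[:2],.140);l=onz(W,px[2:],.0537);print(h,l,'widths',np.linalg.norm(h[0]-h[1]),np.linalg.norm(l[0]-l[1]))
H,L=h.mean(0),l.mean(0);d=L-H;print('sep',np.hypot(*d[:2]),'yaw',np.degrees(np.arctan2(d[1],d[0])),np.degrees(np.arctan2(*(h[1]-h[0])[[0,1]])),np.degrees(np.arctan2(*(l[1]-l[0])[[0,1]])))
# scene: high outer top edge left(-y),right ; low
s=(np.array([[442,76],[553,57],[510,345],[613,325]])-[375,0])/4.444+[345,175]
print('tri w2/scene',tri(W,px,S,s))
t=np.array([[258,68],[155,50]])/5+[245,125]
print('tri w2/top low',tri(W,px[2:],T,t), 'top on plane',onz(T,t,.0537),'scene on plane',onz(S,s[:2],.14),onz(S,s[2:],.0537))
P=np.vstack([h,l]);q=proj(W1,P);print(q)
a=cv2.resize(W1['color'][180:330,425:560],None,fx=4,fy=4,interpolation=2)
sc=cv2.resize(S['color'][180:265,350:408],None,fx=7,fy=7,interpolation=2)
for i,u in enumerate((q-[425,180])*4): cv2.drawMarker(a,tuple(int(v) for v in u),(0,0,255),0,10,1)
for i,u in enumerate((proj(S,P)-[350,180])*7): cv2.drawMarker(sc,tuple(int(v) for v in u),(0,0,255),0,10,1)
out=np.zeros((600,960,3),np.uint8);out[:600,:540]=a[:600];out[:595,540:946]=sc;out=cv2.resize(out,(800,500));cv2.imwrite('pics/chk.png',out)
E
```

```text
[[0.5103 0.0155 0.14  ]
 [0.5195 0.0563 0.14  ]] [[ 0.6436 -0.0109  0.0537]
 [ 0.6548  0.0462  0.0537]] widths 0.04185518575780615 0.05824630952608742
sep 0.13550328349424257 yaw -7.750184938145689 12.655394052949596 11.10399941174839
tri w2/scene [[ 0.51    0.0104  0.1366  0.0106]
 [ 0.5247  0.0632  0.137   0.0143]
 [ 0.6451 -0.0146  0.0497  0.007 ]
 [ 0.6589  0.0451  0.0481  0.0027]]
tri w2/top low [[ 0.6551 -0.0151  0.0379  0.0048]
 [ 0.6567  0.0442  0.0506  0.0042]] top on plane [[ 0.6488 -0.0185  0.0537]
 [ 0.6551  0.0418  0.0537]] scene on plane [[0.5108 0.0038 0.14  ]
 [0.5276 0.0692 0.14  ]] [[ 0.646  -0.0195  0.0537]
 [ 0.6612  0.0414  0.0537]]
[[491.4399 268.096 ]
 [533.2776 254.2784]
 [485.1451 321.2178]
 [527.7475 306.6678]]
```

View pics/chk.png

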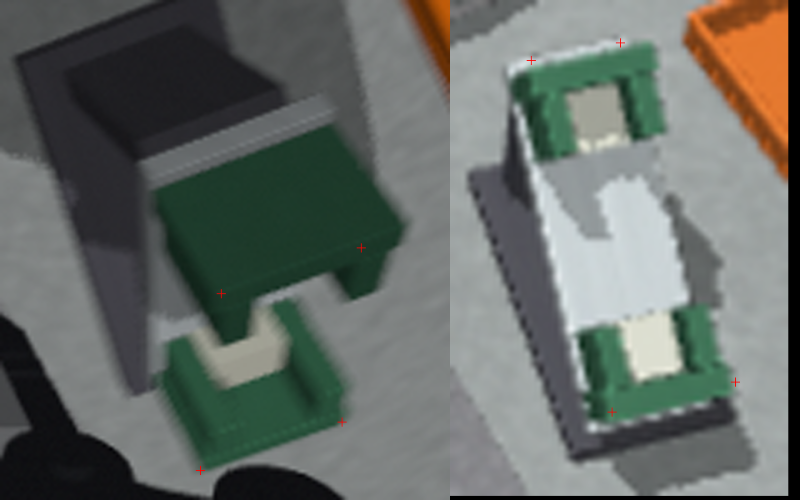

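The w2 right corner was hidden by a finger, so that pick is invalid. I'll take a view from straight above the gauge, with nothing in the way.

play_rows --deltas '[0.5,0.15,0.8,0,0,0.5,0.15,0.8,0,0,0.5,0.15,0.8,0,0,0.5,0.15,0.8,0,0,0.5,0.15,0.8,0,0,0.5,0,0,0,0]'

```text
clock: 3.75
eef_pos: [0.6563, 0.0035, 0.2925]
tool_rot: [0.792, 0.61, -0.002, -0.006]
ft_force: [0.2, -0.8, -0.4]
grip_width: 0.0427
```

```bash
python3 - <<'E'
from m import *
c=snap('wrist','w3');o=bot.get_obs();print(o['eef_pos'],o['clock'],rays(c,[[320,200]]))
P=[[.515,.035,.14],[.65,.015,.054],[.469,-.207,.02],[.559,-.312,.02]];print(proj(c,P))
g=proj(c,[[.58,.025,.085]])[0].astype(int);x0,y0=int(np.clip(g[0]-75,0,490)),int(np.clip(g[1]-75,0,250))
a=cv2.resize(c['color'][y0:y0+150,x0:x0+150],None,fx=4,fy=4,interpolation=cv2.INTER_CUBIC);print(x0,y0)
cv2.imwrite('pics/g3.png',a)
E
```

```text
[0.6548 0.0036 0.2942] 3.8 (array([0.5781, 0.0246, 0.4352]), array([[ 0.2774, -0.0862, -0.9569]]))
[[316.2726   7.363 ]
 [332.5769 162.1633]
 [ 99.4096  53.0594]
 [ 53.8563 154.5496]]
250 21
```

View pics/g3.png

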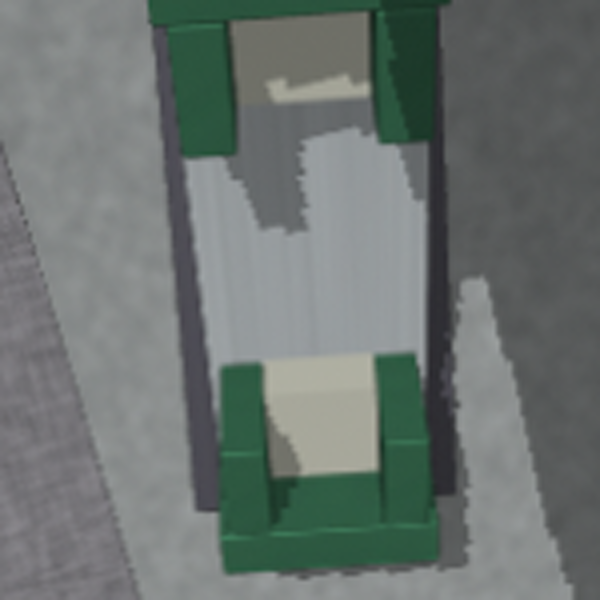

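This view is clear. The rail tops end at (185,157) to (432,143) on the high side and (222,455) to (428,440) on the low side. The low cheek's inner edge is at (222,541) to (437,530), and the high cheek's inner edge at (168,25) to (437,8).

```bash
python3 - <<'E'
from m import *
W=load('w3');s32,c32=np.sin(np.radians(32)),np.cos(np.radians(32))
def pt(x):return np.array(x)/4+[250,21]
F={39.5:([185,157],[432,143],54),39.501:([237,153],[378,140],30),-39.5:([222,455],[428,440],54),-67.5:([222,541],[437,530],54),67.5:([168,25],[437,8],54),-39.501:([268,452],[385,444],30)}
for zs in(.080,.085,.090):
  print(zs);Cs=[];m=[]
  for sx,(a,b,w) in F.items():
    P=onz(W,pt([a,b]),zs+(sx*s32+14*c32)/1000);M=P.mean(0);m.append((sx,M,np.linalg.norm(P[0]-P[1])*1000,w))
  hi=np.mean([x[1] for x in m if x[0]>0],0);lo=np.mean([x[1] for x in m if x[0]<0],0);u=(lo-hi)[:2];yaw=np.arctan2(u[1],u[0]);u/=np.linalg.norm(u)
  for sx,M,w,w0 in m:
    C=M[:2]-u*(-sx*c32+14*s32)/1000;Cs.append(C);print(sx,C,'width %.1f vs %d'%(w,w0))
  print('C',np.mean(Cs,0),'yaw',np.degrees(yaw))
# height check: low cheek outer corners w3 vs w2 & scene
lw3=pt([[225,573],[437,558]]);lw2=np.array([[217,455],[390,445]])/4+[294,225];ls=np.array([[374,252],[398.5,246.5]])
print(tri(W,lw3,load('w2'),lw2),tri(W,lw3,S,ls))
# high rail ends w3 vs w2? strut B and A from w3
for n,roi in(('A',(70,0,130,110)),('B',(20,110,100,200))):
  a=rect(W,'br',roi);p=onz(W,ends(a),.02);print(n,a,p,p.mean(0),np.linalg.norm(p[0]-p[1]),np.degrees(np.arctan2(*(p[0]-p[1])[1::-1])))
  if n=='A': print(tri(W,[a[0]],load('w1'),[rect(load('w1'),'br',(265,225,320,335))[0]]))
  else: print(tri(W,[a[0]],S,[rect(S,'br',(232,255,288,300))[0]]))
E
python3 p.py .465 -.206 .10 67.3 0.6
```

```text
0.08
39.5 [0.5758 0.0296] width 53.2 vs 54
39.501 [0.5751 0.0296] width 30.4 vs 30
-39.5 [0.5767 0.0294] width 53.1 vs 54
-67.5 [0.5782 0.029 ] width 58.7 vs 54
67.5 [0.5757 0.0299] width 54.1 vs 54
-39.501 [0.5769 0.0297] width 30.2 vs 30
C [0.5764 0.0295] yaw -10.819475966868023
0.085
39.5 [0.5762 0.0295] width 52.4 vs 54
39.501 [0.5755 0.0294] width 30.0 vs 30
-39.5 [0.5762 0.0294] width 52.4 vs 54
-67.5 [0.5774 0.0291] width 57.9 vs 54
67.5 [0.5765 0.0297] width 53.2 vs 54
-39.501 [0.5764 0.0298] width 29.8 vs 30
C [0.5764 0.0295] yaw -10.812596287543714
0.09
39.5 [0.5766 0.0293] width 51.6 vs 54
39.501 [0.5759 0.0293] width 29.5 vs 30
-39.5 [0.5756 0.0294] width 51.7 vs 54
-67.5 [0.5765 0.0292] width 57.2 vs 54
67.5 [0.5774 0.0295] width 52.3 vs 54
-39.501 [0.5759 0.0298] width 29.3 vs 30
C [0.5763 0.0294] yaw -10.805510562176151
[[ 0.6453 -0.0126  0.0517  0.0027]
 [ 0.6562  0.0451  0.0519  0.0022]] [[ 0.6433 -0.0173  0.05    0.0077]
 [ 0.6562  0.0442  0.0523  0.0004]]
A ((98.570556640625, 54.49833297729492), (109.41676330566406, 17.4187068939209), 88.65210723876953) [[ 0.5255 -0.2326  0.02  ]
 [ 0.4184 -0.1868  0.02  ]] [ 0.4719 -0.2097  0.02  ] 0.11641826274263577 -23.17219053261947
[[ 0.4687 -0.209   0.0151  0.0041]]
B ((55.9632568359375, 153.5814666748047), (110.61618041992188, 14.243885040283203), 42.709388732910156) [[ 0.6154 -0.2802  0.02  ]
 [ 0.5042 -0.3369  0.02  ]] [ 0.5598 -0.3085  0.02  ] 0.1249116843136511 27.03151799440006
[[ 0.5582 -0.3098  0.0192  0.0009]]
from [0.6548 0.0036 0.2942] h 75.2 dh -7.9 n 6 zaxis [-0.009  0.006 -1.   ]
0.6, -0.7, -0.36, 0.54, 1.3, 0.6, -0.71, -0.34, 0.54, 1.3, 0.6, -0.71, -0.33, 0.54, 1.3, 0.6, -0.72, -0.31, 0.54, 1.3, 0.6, -0.73, -0.3, 0.54, 1.3, 0.6, -0.73, -0.28, 0.54, 1.3,
```

The gauge is consistent across views: slot centre (0.576, 0.0295), yaw −10.8°, height about 0.084. Now I'll go for strut A at (0.469, −0.208), yaw −22.8°.

play_rows --deltas '[0.6,-0.7,-0.36,0.54,1.3,0.6,-0.71,-0.34,0.54,1.3,0.6,-0.71,-0.33,0.54,1.3,0.6,-0.72,-0.31,0.54,1.3,0.6,-0.73,-0.3,0.54,1.3,0.6,-0.73,-0.28,0.54,1.3,0.6,0,0,0,0]'

```text
clock: 4.68
eef_pos: [0.4496, -0.2067, 0.101]
tool_rot: [0.834, 0.551, 0.002, -0.002]
ft_force: [-0.1, 0.5, -0.4]
grip_width: 0.0513
```

```bash
python3 - <<'E'
from m import *
c=snap('wrist','w4');o=bot.get_obs();print(o['eef_pos'],o['clock'])
P=np.array([[.469,-.208,.02],[.5335,-.235,.02],[.4045,-.181,.02]]);print(proj(c,P))
cv2.imwrite('pics/w4.png',c['color'])
from p import plan; plan([.469,-.208,.003],67.2,.6)
E
```

```text
[ 0.4522 -0.2066  0.1027] 4.725
[[333.2365 242.1385]
 [333.0818 325.8979]
 [333.3759 141.2105]]
from [ 0.4522 -0.2066  0.1027] h 67.0 dh 0.2 n 2 zaxis [ 0.005  0.003 -1.   ]
0.6, 0.04, 0.13, 0.83, -0.1, 0.6, 0.04, 0.13, 0.83, -0.1,
```

View pics/w4.png

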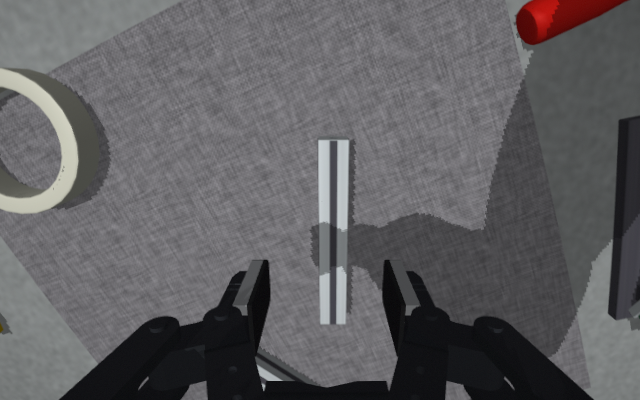

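The strut ends lie where predicted: (333,139) seen against 141 predicted, and (333,325) seen against 326. Descending.

play_rows --deltas '[0.6,0.03,0.1,0.6,0,0.6,0.03,0.1,0.6,0,0.6,0.02,0.06,0.3,0,0.6,0,0,0,0]'

```text
clock: 5.22
eef_pos: [0.4762, -0.2071, 0.0196]
tool_rot: [0.833, 0.553, 0.009, 0.007]
ft_force: [0.5, -1.0, 0.2]
grip_width: 0.0512
```

```bash
python3 p.py .469 -.208 .003 67.2 .6 1
```

```text
from [ 0.4762 -0.2071  0.0196] h 67.2 dh -0.0 n 1 zaxis [ 0.023 -0.002 -1.   ]
0.6, -0.06, -0.1, 0.28, 0,
```

play_rows --deltas '[0.6,-0.06,-0.1,0.26,0,0.6,0,0,0,0]'

```text
clock: 5.48
eef_pos: [0.4725, -0.2078, 0.0076]
tool_rot: [0.832, 0.554, 0.011, 0.01]
ft_force: [0.5, 0.4, 0.4]
grip_width: 0.0514
```

play_rows --deltas '[0,0,0,0,0,0,0,0,0,0,0,0,0,0,0,0,0,0,0,0]'

```text
clock: 5.98
eef_pos: [0.4758, -0.2084, 0.0119]
tool_rot: [0.832, 0.555, 0.013, 0.013]
ft_force: [-0.9, -0.1, -1.1]
grip_width: 0.0179
```

```bash
python3 p.py .469 -.208 .06 67.2 0 2
```

```text
from [ 0.4758 -0.2084  0.0119] h 67.4 dh -0.2 n 2 zaxis [ 0.036 -0.008 -0.999]
0, -0.02, -0.05, -0.4, 0.1, 0, -0.02, -0.05, -0.4, 0.1,
```

The grip is too high on the strut (TCP 12 mm) and 6 mm off centre. The pose also creeps about 1 mm per row upward. I'll reopen, go lower and regrip.

play_rows --deltas '[0.45,-0.03,-0.1,0,0,0.45,0,0,0.11,0,0.45,0,0,0.1,0]'

```text
clock: 6.35
eef_pos: [0.4698, -0.2081, -0.0013]
tool_rot: [0.832, 0.555, 0.013, 0.013]
ft_force: [-3.1, 0.6, 27.1]
grip_width: 0.0385
```

```bash
python3 p.py .469 -.208 .002 67.2 .45 1
```

```text
from [ 0.4698 -0.2081 -0.0013] h 67.4 dh -0.2 n 1 zaxis [ 0.036 -0.008 -0.999]
0.45, -0, -0.01, -0.05, 0.2,
```

play_rows --deltas '[0.4,0,0,-0.08,0,0,0,0,0,0,0,0,0,0,0,0,0,0,0,0]'

```text
clock: 6.85
eef_pos: [0.4698, -0.2081, 0.0033]
tool_rot: [0.832, 0.554, 0.013, 0.013]
ft_force: [-1.4, 0.2, 2.7]
grip_width: 0.0186
```

```bash
python3 p.py .469 -.208 .08 67.2 0 2
```

```text
from [ 0.4698 -0.2081  0.0033] h 67.4 dh -0.2 n 2 zaxis [ 0.036 -0.008 -0.999]
0, -0, -0.01, -0.64, 0.1, 0, -0, -0.01, -0.64, 0.1,
```

The grip is good: TCP z is 3.3 mm, so the strut centre sits about 6.7 mm behind the TCP. I'll lift and travel to the gauge. The tool can't tilt, so I'll press the near end lightly on the high cheek and let the strut swivel in the pads to 32°.

play_rows --deltas '[0,0,0,-0.8,0,0,0,0,-0.9,0,0,0,0,-0.9,0,0,0,0,-0.6,0]'

```text
clock: 7.35
eef_pos: [0.4591, -0.2048, 0.1943]
tool_rot: [0.832, 0.555, 0.009, 0.007]
ft_force: [0.0, 0.3, -1.4]
grip_width: 0.0188
```

```bash
python3 p.py .572 .0303 .185 79.2 0 6
```

```text
from [ 0.4591 -0.2048  0.1943] h 67.4 dh 11.8 n 6 zaxis [ 0.024 -0.002 -1.   ]
0, 0.72, 0.04, 0.03, -2, 0, 0.72, 0.06, 0.03, -2, 0, 0.72, 0.09, 0.03, -2, 0, 0.72, 0.11, 0.03, -2, 0, 0.71, 0.14, 0.03, -2, 0, 0.71, 0.16, 0.03, -2,
```

play_rows --deltas '[0,0.72,0.04,0,-2,0,0.72,0.06,0,-2,0,0.72,0.09,0,-2,0,0.72,0.11,0.03,-2,0,0.71,0.14,0.03,-2,0,0.71,0.16,0.03,-2,0,0,0,0,0]'

```text
clock: 8.22
eef_pos: [0.5759, 0.0363, 0.1913]
tool_rot: [0.768, 0.64, 0.009, 0.01]
ft_force: [0.2, 0.1, -0.8]
grip_width: 0.0184
```

```bash
python3 p.py .572 .0303 .155 79.2 0 2
```

```text
from [0.5759 0.0363 0.1913] h 79.6 dh -0.4 n 2 zaxis [ 0.027 -0.004 -1.   ]
0, -0.06, -0.02, 0.3, 0.2, 0, -0.06, -0.02, 0.3, 0.2,
```

play_rows --deltas '[0,-0.06,-0.02,0.35,0.2,0,-0.06,-0.02,0.25,0.2,0,0,0,0.15,0]'

```text
clock: 8.6
eef_pos: [0.5723, 0.0282, 0.1441]
tool_rot: [0.771, 0.637, 0.008, 0.01]
ft_force: [-0.1, 0.8, -1.0]
grip_width: 0.0188
```

```bash
python3 p.py .572 .0303 .135 79.2 0 2; python3 -c "
from h import *
print(bot.get_obs()['ft_force'])"
```

```text
from [0.5723 0.0282 0.1441] h 79.1 dh 0.1 n 2 zaxis [ 0.025 -0.006 -1.   ]
0, 0.02, -0.01, 0.08, -0, 0, 0.02, -0.01, 0.08, -0,
[-0.06481706  0.79382396 -0.98074388]
```

play_rows --deltas '[0,0.02,0,0.1,0,0,0,0,0.15,0]'

```text
clock: 8.85
eef_pos: [0.5749, 0.0276, 0.1319]
tool_rot: [0.771, 0.636, 0.009, 0.012]
ft_force: [-0.2, -0.0, 10.7]
grip_width: 0.018
```

play_rows --deltas '[0,0.04,-0.04,0.15,0,0,0,-0.02,0.15,0]'

```text
clock: 9.1
eef_pos: [0.5771, 0.0279, 0.1196]
tool_rot: [0.772, 0.635, 0.013, 0.018]
ft_force: [-2.8, 1.1, 11.6]
grip_width: 0.0188
```

```bash
python3 - <<'E'
from m import *
c=snap('wrist','w5');s=snap('scene','s5');o=bot.get_obs();print(o['eef_pos'],o['ft_force'],R.from_quat(o['tool_rot']).as_matrix()[:,2])
a=cv2.resize(c['color'],(480,300));b=cv2.resize(s['color'][150:290,330:430],None,fx=3.2,fy=3.2,interpolation=2)
out=np.zeros((450,800,3),np.uint8);out[:300,:480]=a;out[:448,480:800]=b;cv2.imwrite('pics/c5.png',out)
E
```

```text
[0.5772 0.0279 0.1192] [ 1.0615 -0.4709  7.8574] [ 0.0432 -0.0109 -0.999 ]
```

View pics/c5.png

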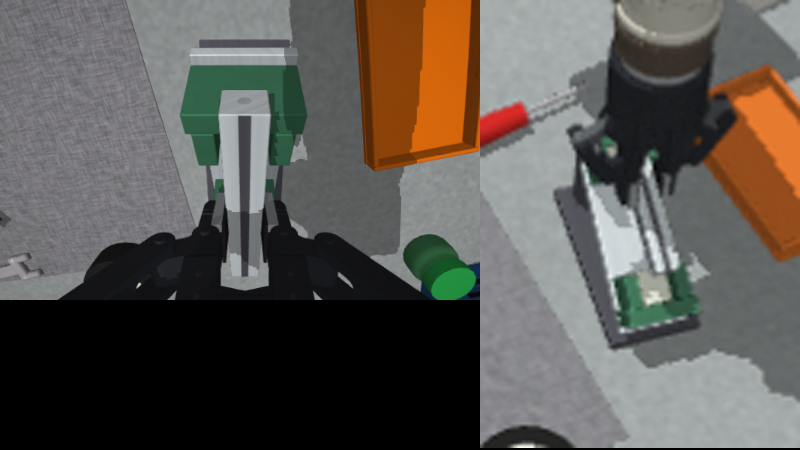

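The swivel works. The wrist view shows the near end at about (245,100) raised over the high cheek, at roughly 21° by geometry, with about 10 N. I'll continue to about 32°.

play_rows --deltas '[0,0.03,-0.06,0.12,0,0,0.01,-0.04,0.09,0]'

```text
clock: 9.45
eef_pos: [0.5779, 0.0285, 0.1128]
tool_rot: [0.773, 0.634, 0.017, 0.024]
ft_force: [-1.3, -1.3, 12.6]
grip_width: 0.0188
```

```bash
cat > gz.py <<'E'
from m import *
o=bot.get_obs();C=np.array([.5764,.0295,.0843]);a=np.radians(-10.8);U=np.array([np.cos(a),np.sin(a)]);V=np.array([-U[1],U[0]])
M=R.from_quat(o['tool_rot']).as_matrix();p=np.array(o['eef_pos'])-M[:,2]*.0067;d=p-C
u,v,z=d[:2]@U*1e3,d[:2]@V*1e3,d[2]*1e3;t=np.radians(32)
print('t %.2f tcp'%o['clock'],o['eef_pos'],'h %.1f'%np.degrees(np.arctan2(M[1,0],M[0,0])),'zax',M[:,2].round(3),'F',o['ft_force'].round(1))
print('grip: u %.1f v %.1f z %.1f | slot x %.1f z %.1f'%(u,v,z,-u*np.cos(t)+z*np.sin(t),u*np.sin(t)+z*np.cos(t)))
E
python3 gz.py
```

```text
t 9.45 tcp [0.5779 0.0285 0.1128] h 78.8 zax [ 0.058 -0.015 -0.998] F [-1.3 -1.3 12.6]
grip: u 1.3 v -0.7 z 35.2 | slot x 17.6 z 30.5
```

play_rows --deltas '[0,0.02,-0.08,0.14,0,0,0,-0.06,0.12,0]'

```text
clock: 9.7
eef_pos: [0.5782, 0.0287, 0.1042]
tool_rot: [0.773, 0.633, 0.024, 0.031]
ft_force: [0.6, -0.3, 14.5]
grip_width: 0.0185
```

```bash
python3 gz.py
```

```text
t 9.70 tcp [0.5782 0.0287 0.1042] h 78.6 zax [ 0.076 -0.018 -0.997] F [ 0.6 -0.3 14.5]
grip: u 1.3 v -0.4 z 26.6 | slot x 12.9 z 23.3
```

The strut is flush with the cheek plane now: 23.3 mm against the expected 24. I'll lift off square to the slope and slide down-slope to centre.

play_rows --deltas '[0,0,0.06,-0.08,0,0,0,0.12,0.05,0,0,0,0.07,0.05,0]'

```text
clock: 10.07
eef_pos: [0.5945, 0.025, 0.1058]
tool_rot: [0.773, 0.633, 0.025, 0.032]
ft_force: [0.2, -0.7, -0.8]
grip_width: 0.0187
```

```bash
python3 gz.py;  python3 - <<'E'
from m import *
c=snap('wrist','w6');s=snap('scene','s6')
a=c['color'][60:400,150:500];b=cv2.resize(s['color'][185:275,350:420],None,fx=5,fy=5,interpolation=2)
out=np.zeros((450,705,3),np.uint8);out[:340,:350]=a;out[:450,355:705]=b;cv2.imwrite('pics/c6.png',out)
E
```

```text
t 10.07 tcp [0.5945 0.025  0.1058] h 78.6 zax [ 0.079 -0.018 -0.997] F [ 0.2 -0.7 -0.8]
grip: u 18.1 v -1.0 z 28.2 | slot x -0.4 z 33.5
```

View pics/c6.png

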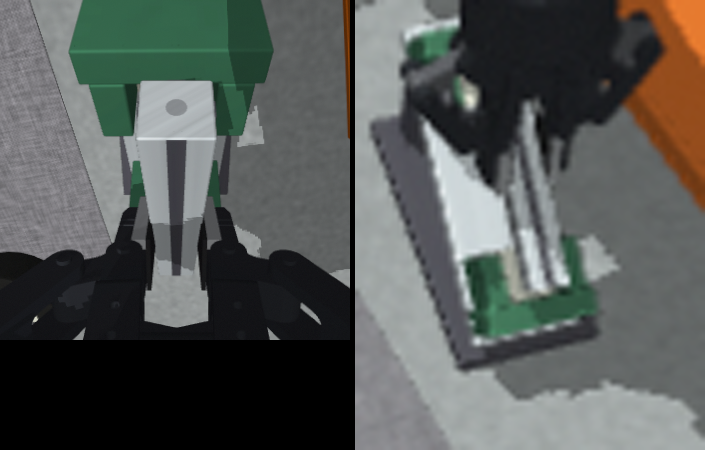

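```bash
cat >> gz.py <<'E'
def edge3d(c,l,r,w=.02):
    o,v=rays(c,[l,r]); ang=np.arccos(v[0]@v[1]); m=v.sum(0);m/=np.linalg.norm(m); P=o+m*(w/2/np.tan(ang/2)); d=P-C
    return np.array([d[:2]@U,d[:2]@V,d[2]])*1e3
E
python3 - <<'E'
from gz import *
c=load('w6')
g=cv2.cvtColor(c['color'],cv2.COLOR_BGR2GRAY)
# subpixel left/right edges of end face along rows by gradient
def lr(y,xa=(275,300),xb=(355,378)):
    r=np.gradient(cv2.GaussianBlur(g,(1,3),0)[y].astype(float));return [xa[0]+np.argmax(r[xa[0]:xa[1]]),y],[xb[0]+np.argmin(r[xb[0]:xb[1]]),y]
for y in(144,150,160,170,180,190,195,200): print(y,lr(y),edge3d(c,*lr(y)))
col=np.gradient(g[120:220,312].astype(float));print('rows',120+np.argsort(-abs(col))[:6])
E
```

```text
t 10.18 tcp [0.5942 0.025  0.1052] h 78.6 zax [ 0.078 -0.018 -0.997] F [0.2 0.5 0.3]
grip: u 17.8 v -1.0 z 27.6 | slot x -0.5 z 32.9
144 ([np.int64(290), 144], [np.int64(362), 144]) [-52.9751   1.044   60.4721]
150 ([np.int64(287), 150], [np.int64(363), 150]) [-52.6878   0.7859  66.1098]
160 ([np.int64(289), 160], [np.int64(363), 160]) [-49.5741   1.0154  64.6971]
170 ([np.int64(288), 170], [np.int64(364), 170]) [-47.8169   1.0018  68.1099]
180 ([np.int64(284), 180], [np.int64(365), 180]) [-47.2336   0.636   74.4987]
190 ([np.int64(284), 190], [np.int64(366), 190]) [-45.3238   0.7446  76.4365]
195 ([np.int64(283), 195], [np.int64(366), 195]) [-44.5747   0.6228  77.8647]
200 ([np.int64(275), 200], [np.int64(375), 200]) [-48.8692   0.8365  91.5856]
rows [140 141 200 199 197 139]
```

```bash
cat >> gz.py <<'E'
def W(x,v,z):  # slot coords mm -> world
    u=(-x*np.cos(t)+z*np.sin(t))/1e3; h=(x*np.sin(t)+z*np.cos(t))/1e3
    return np.array([*(C[:2]+U*u+V*v/1e3),C[2]+h])
def prof(c,zt,v,xs):
    P=proj(c,[W(x,v,zt) for x in xs]).astype(np.float32); g=cv2.cvtColor(c['color'],cv2.COLOR_BGR2GRAY)
    return cv2.remap(g,P[:,0].reshape(1,-1),P[:,1].reshape(1,-1),1)[0]
E
python3 - <<'E'
from gz import *
s=load('s6');xs=np.arange(-80,-38,2.)
print(xs)
for v in(-14,-6,.8,7.5,14): print(v,prof(s,43,v,xs))
print(proj(s,[W(-60,.8,43)]))
E
```

```text
t 10.18 tcp [0.5942 0.025  0.1052] h 78.6 zax [ 0.078 -0.018 -0.997] F [0.2 0.5 0.3]
grip: u 17.8 v -1.0 z 27.6 | slot x -0.5 z 32.9
[-80. -78. -76. -74. -72. -70. -68. -66. -64. -62. -60. -58. -56. -54.
 -52. -50. -48. -46. -44. -42. -40.]
-14 [112 102  93  90  92  82  80  90 121 133 123 115 123 116  96  90 107 114
 122 115  91]
-6 [125  86  73  71  72  72  70  68 135 187 209 201 200 202 202 198 201 202
 203 203 204]
0.8 [113  76  73  73  72  72  73  71  81 102 125 133 131 127 139 130 124 122
 123 113 105]
7.5 [ 96  84  74  73  72  72  65  57  82 163 199 189 160 163 153 142 144 135
 132 132 138]
14 [64 78 72 72 72 72 73 63 69 76 76 73 72 72 72 72 73 73 73 73 74]
[[389.3437 241.1634]]
```

The profile and end-face measurements put the strut from −63.3 to +78.3 mm along the slot. That's about 141 mm long, with its centre 7.5 mm up-slope of the grip. I'll shift it to centre and lower it gently.

play_rows --deltas '[0,-0.01,0.1,0.08,0,0,0,-0.05,0.08,0]'

```text
clock: 10.42
eef_pos: [0.5983, 0.0236, 0.0949]
tool_rot: [0.773, 0.633, 0.024, 0.032]
ft_force: [-1.0, -0.1, 11.7]
grip_width: 0.0182
```

```bash
python3 gz.py
```

```text
t 10.43 tcp [0.5983 0.0236 0.0949] h 78.6 zax [ 0.078 -0.018 -0.997] F [-1.  -0.1 11.7]
grip: u 22.0 v -1.7 z 17.3 | slot x -9.5 z 26.4
```

play_rows --deltas '[0,0.01,-0.03,-0.02,0,0,0,0,0.005,0]'

```text
clock: 10.68
eef_pos: [0.5976, 0.0244, 0.0962]
tool_rot: [0.773, 0.633, 0.025, 0.033]
ft_force: [-0.4, -0.1, 1.7]
grip_width: 0.0186
```

```bash
python3 gz.py; python3 - <<'E'
from gz import *
s=snap('scene','s7');c=snap('wrist','w7');xs=np.arange(-86,-52,2.)
print(xs)
for v in(-6,.8,7.5): print(v,prof(s,35,v,xs))
g=cv2.cvtColor(c['color'],cv2.COLOR_BGR2GRAY)
def lr(y,xa=(275,300),xb=(352,378)):
    r=np.gradient(g[y].astype(float));return [xa[0]+np.argmax(r[xa[0]:xa[1]]),y],[xb[0]+np.argmin(r[xb[0]:xb[1]]),y]
col=np.gradient(g[100:230,312].astype(float));print('rows',100+np.argsort(-abs(col))[:6])
for y in(145,155,165,175,185,195): print(y,lr(y),edge3d(c,*lr(y)))
E
```

```text
t 10.68 tcp [0.5976 0.0244 0.0962] h 78.6 zax [ 0.081 -0.019 -0.997] F [-0.4 -0.1  1.7]
grip: u 21.3 v -1.0 z 18.6 | slot x -8.2 z 27.0
t 10.68 tcp [0.5976 0.0244 0.0962] h 78.6 zax [ 0.081 -0.019 -0.997] F [-0.4 -0.1  1.7]
grip: u 21.3 v -1.0 z 18.6 | slot x -8.2 z 27.0
[-86. -84. -82. -80. -78. -76. -74. -72. -70. -68. -66. -64. -62. -60.
 -58. -56. -54.]
-6 [ 58  76 150 112  77  73  73  81 121 184 202 204 206 209 205 204 205]
0.8 [ 54  76  99 100  73  72  72  76  87 112 117 120 118 118 118 119 120]
7.5 [ 57  85 138  98  78  72  72  77 118 172 196 183 183 185 178 161 162]
rows [140 139 199 198 196 141]
145 ([np.int64(284), 145], [np.int64(362), 145]) [-51.3605   0.2961  58.2221]
155 ([np.int64(289), 155], [np.int64(363), 155]) [-47.7208   1.0168  54.475 ]
165 ([np.int64(283), 165], [np.int64(364), 165]) [-47.5674   0.4164  63.3715]
175 ([np.int64(282), 175], [np.int64(364), 175]) [-45.6174   0.287   65.3209]
185 ([np.int64(281), 185], [np.int64(365), 185]) [-44.056    0.2929  68.1732]
195 ([np.int64(280), 195], [np.int64(366), 195]) [-42.5693   0.2986  70.8979]
```

The strut sits centred on the cheeks (far end at −69.8, near end at about +70) with light contact, and it does not drop, so it's long. I'll let it rest a moment longer.

play_rows --deltas '[0,0,0,0.015,0,0,0,0,0.01,0,0,0,0,0.005,0,0,0,0,0.005,0]'

```text
clock: 11.28
eef_pos: [0.5984, 0.0245, 0.0955]
tool_rot: [0.773, 0.633, 0.026, 0.034]
ft_force: [-0.8, -0.2, 4.0]
grip_width: 0.0188
```

```bash
python3 gz.py
```

```text
t 11.28 tcp [0.5984 0.0245 0.0955] h 78.6 zax [ 0.083 -0.019 -0.996] F [-0.8 -0.2  4. ]
grip: u 22.0 v -0.8 z 17.9 | slot x -9.2 z 26.8
```

play_rows --deltas '[0,0,0,-0.6,0,0,0,0,-0.9,0]'

```text
clock: 11.52
eef_pos: [0.5852, 0.0261, 0.1788]
tool_rot: [0.773, 0.633, 0.019, 0.028]
ft_force: [1.3, 0.5, -0.9]
grip_width: 0.0186
```

```bash
python3 p.py .559 .3385 .16 96.2 0 7
```

```text
from [0.5852 0.0261 0.1788] h 78.6 dh 17.6 n 7 zaxis [ 0.065 -0.019 -0.998]
0, 0.72, -0.21, 0.04, -2.5, 0, 0.73, -0.18, 0.04, -2.5, 0, 0.73, -0.14, 0.04, -2.5, 0, 0.74, -0.11, 0.04, -2.5, 0, 0.74, -0.08, 0.04, -2.5, 0, 0.74, -0.05, 0.04, -2.5, 0, 0.75, -0.01, 0.04, -2.5,
```

play_rows --deltas '[0,0.72,-0.21,0.04,-2.5,0,0.73,-0.18,0.04,-2.5,0,0.73,-0.14,0.04,-2.5,0,0.74,-0.11,0.04,-2.5,0,0.74,-0.08,0.04,-2.5,0,0.74,-0.05,0.04,-2.5,0,0.75,-0.01,0.04,-2.5,0,0,0,0,0]'

```text
clock: 12.52
eef_pos: [0.5538, 0.3451, 0.1464]
tool_rot: [0.665, 0.746, 0.007, 0.027]
ft_force: [-0.4, -0.5, -1.4]
grip_width: 0.0186
```

```bash
python3 - <<'E'
from m import *
from p import plan
c=snap('wrist','w8');s=snap('scene','s8');o=bot.get_obs();plan([.559,.3385,.10],96.2,0,3)
# blue tray rim corners: hue mask, polygon
h=cv2.cvtColor(c['color'],cv2.COLOR_BGR2HSV);m=cv2.inRange(h,(106,120,40),(126,255,255));m=cv2.morphologyEx(m,cv2.MORPH_OPEN,np.ones((3,3)))
q=max(cv2.findContours(m,0,1)[0],key=cv2.contourArea);x=cv2.boundingRect(q);ap=cv2.approxPolyDP(q,8,True)[:,0];print(x);
for a,b in zip(ap,onz(c,ap,.024)): print(a,b[:2])
# same with near-wall points of orange
m=cv2.inRange(h,(3,150,60),(16,255,255));q=max(cv2.findContours(m,0,1)[0],key=cv2.contourArea);ap=cv2.approxPolyDP(q,8,True)[:,0];print('or')
for a,b in zip(ap,onz(c,ap,.024)): print(a,b[:2])
E
```

```text
from [0.5546 0.3421 0.147 ] h 96.3 dh -0.1 n 3 zaxis [ 0.049 -0.027 -0.998]
0, -0.02, 0.02, 0.26, 0, 0, -0.02, 0.02, 0.26, 0, 0, -0.02, 0.02, 0.26, 0,
(254, 68, 149, 218)
[254  68] [0.4691 0.2826]
[267 282] [0.644  0.3015]
[294 255] [0.6139 0.323 ]
[289 142] [0.5185 0.3113]
[359 139] [0.51  0.363]
[367 201] [0.5579 0.3766]
[358 255] [0.6068 0.3767]
[385 285] [0.6332 0.4045]
[402  70] [0.4586 0.3857]
or
[68  9] [0.4434 0.1507]
[ 99 236] [0.6184 0.1539]
[217 250] [0.6179 0.2571]
[225  24] [0.443  0.2614]
```

play_rows --deltas '[0,0,0,0.5,0,0,0,0,0.5,0,0,0,0,0.3,0]'

```text
clock: 13.0
eef_pos: [0.5599, 0.3359, 0.0688]
tool_rot: [0.669, 0.743, 0.007, 0.028]
ft_force: [0.1, -0.3, -0.1]
grip_width: 0.0185
```

```bash
python3 p.py .5585 .343 .04 96.2 0 2
```

```text
from [0.5599 0.3359 0.0688] h 95.9 dh 0.3 n 2 zaxis [ 0.051 -0.027 -0.998]
0, 0.06, -0.01, 0.24, -0.1, 0, 0.06, -0.01, 0.24, -0.1,
```

play_rows --deltas '[0,0.08,-0.03,0.25,0,0,0.06,-0.03,0.2,0,0,0.03,-0.02,0.15,0]'

```text
clock: 13.38
eef_pos: [0.5529, 0.34, 0.0348]
tool_rot: [0.671, 0.741, 0.004, 0.027]
ft_force: [-13.1, -4.0, 25.4]
grip_width: 0.0186
```

```bash
python3 p.py .5585 .343 .009 96.2 0 2
```

```text
from [0.5529 0.34   0.0348] h 95.7 dh 0.5 n 2 zaxis [ 0.044 -0.031 -0.999]
0, 0.02, 0.05, 0.22, -0.3, 0, 0.02, 0.05, 0.22, -0.3,
```

play_rows --deltas '[0,0.03,-0.06,0.12,0,0,0.03,-0.06,0.12,0]'

```text
clock: 13.62
eef_pos: [0.5489, 0.3411, 0.0277]
tool_rot: [0.672, 0.74, 0.006, 0.031]
ft_force: [-6.7, -7.0, 14.9]
grip_width: 0.0184
```

```bash
python3 p.py .5585 .343 .009 96.2 0 2
```

```text
from [0.5489 0.3411 0.0277] h 95.4 dh 0.8 n 2 zaxis [ 0.054 -0.032 -0.998]
0, 0.01, 0.08, 0.16, -0.4, 0, 0.01, 0.08, 0.16, -0.4,
```

play_rows --deltas '[0,0.02,0,0.12,0,0,0.02,0,0.12,0,0,0,0,0.1,0]'

```text
clock: 14.0
eef_pos: [0.5505, 0.3444, 0.0182]
tool_rot: [0.672, 0.74, 0.011, 0.032]
ft_force: [-5.6, -0.7, 11.8]
grip_width: 0.0186
```

```bash
python3 p.py .5585 .343 .009 96.2 0 2; python3 -c "
from h import *
snap('wrist','w9')"
```

```text
from [0.5505 0.3444 0.0182] h 95.4 dh 0.8 n 2 zaxis [ 0.061 -0.027 -0.998]
0, -0.02, 0.06, 0.08, -0.4, 0, -0.02, 0.06, 0.08, -0.4,
```

play_rows --deltas '[0,0,0,0.1,0,0,0,0,0.1,0]'

```text
clock: 14.3
eef_pos: [0.5525, 0.3461, 0.0131]
tool_rot: [0.672, 0.74, 0.015, 0.032]
ft_force: [-6.8, -2.7, 14.4]
grip_width: 0.0187
```

```bash
python3 - <<'E'
from m import *
c=snap('wrist','w10');o=bot.get_obs();print(o['eef_pos'],o['ft_force'])
cv2.imwrite('pics/w10.png',c['color'])
E
```

```text
[0.5526 0.3461 0.0127] [-4.6572 -1.0438  9.7973]
```

View pics/w10.png

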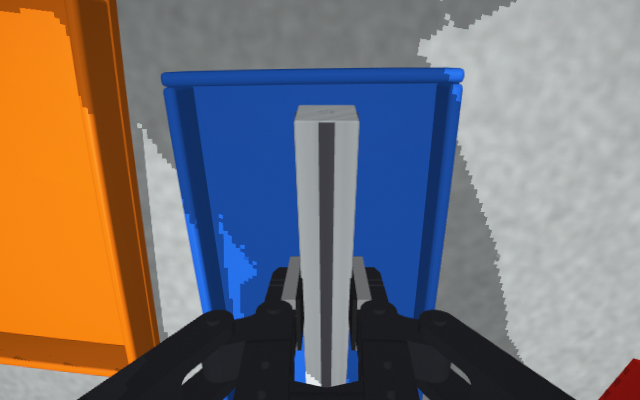

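The view shows the strut lying nearly flat and lengthwise in the blue tray, its near end at (327,115) still slightly raised. I'll keep pressing until it lies flush.

play_rows --deltas '[0,-0.03,0,0.08,0,0,0,0,0.07,0]'

```text
clock: 14.6
eef_pos: [0.5536, 0.3462, 0.0101]
tool_rot: [0.672, 0.74, 0.018, 0.032]
ft_force: [-7.8, -3.2, 13.8]
grip_width: 0.0182
```

```bash
cat > tilt.py <<'E'
from m import *
def ends_h(c):
    o,_=rays(c,[[320,200]]);g=cv2.cvtColor(c['color'],cv2.COLOR_BGR2GRAY).astype(float)
    col=np.gradient(cv2.GaussianBlur(g,(9,1),0)[60:200,308]);print('rows',60+np.argsort(-abs(col))[:6])
    for y in(118,122,125,135,150,180,210,240):
        r=np.gradient(g[y]);a=np.array([270+np.argmax(r[270:308]),y]);b=np.array([345+np.argmin(r[345:385]),y])
        _,v=rays(c,[a,b]);an=np.arccos(v[0]@v[1]);m=v.sum(0);m/=np.linalg.norm(m);print(y,a[0],b[0],(o+m*.01/np.tan(an/2)).round(4))
o=bot.get_obs();print(o['eef_pos'],o['ft_force'],R.from_quat(o['tool_rot']).as_matrix()[:,2])
ends_h(snap('wrist','wt'))
E
python3 tilt.py
```

```text
[0.5536 0.3462 0.0101] [-7.8348 -3.2409 13.8356] [ 0.0714 -0.0164 -0.9973]
rows [ 64  65 105 104 117 118]
118 295 358 [0.4783 0.3414 0.0332]
122 294 358 [0.4793 0.3413 0.0354]
125 295 358 [0.4804 0.3416 0.034 ]
135 295 358 [0.4833 0.3419 0.0352]
150 296 357 [0.4886 0.3424 0.0333]
180 297 356 [0.4989 0.3434 0.0333]
210 298 354 [0.5108 0.3443 0.0313]
240 299 353 [0.5228 0.3455 0.0313]
```

play_rows --deltas '[0,-0.02,-0.02,0.07,0,0,0,-0.02,0.07,0]'

```text
clock: 14.9
eef_pos: [0.5537, 0.3465, 0.0087]
tool_rot: [0.672, 0.74, 0.022, 0.033]
ft_force: [-5.8, -3.7, 11.6]
grip_width: 0.0188
```

```bash
python3 tilt.py
```

```text
[0.5537 0.3465 0.0087] [-5.7786 -3.6538 11.5887] [ 0.0784 -0.0117 -0.9969]
rows [ 64 105 104  63  65 117]
118 295 358 [0.4783 0.3415 0.0312]
122 295 358 [0.4794 0.3416 0.0317]
125 295 358 [0.4803 0.3417 0.032 ]
135 295 358 [0.4833 0.342  0.0332]
150 296 357 [0.4885 0.3425 0.0314]
180 297 356 [0.4988 0.3435 0.0314]
210 298 354 [0.5107 0.3445 0.0295]
240 299 353 [0.5228 0.3456 0.0296]
```

play_rows --deltas '[0,0,-0.03,0.13,0,0,0,-0.02,0.08,0]'

```text
clock: 15.2
eef_pos: [0.5541, 0.3471, 0.0058]
tool_rot: [0.672, 0.739, 0.026, 0.035]
ft_force: [-8.7, -6.5, 21.6]
grip_width: 0.0184
```

```bash
python3 tilt.py
```

```text
[0.5541 0.3471 0.0058] [-8.6562 -6.5241 21.6355] [ 0.0873 -0.0078 -0.9962]
rows [ 63 105  62 106 115 114]
118 295 357 [0.4788 0.342  0.0258]
122 295 357 [0.4799 0.3421 0.0263]
125 295 357 [0.4808 0.3422 0.0267]
135 296 357 [0.4842 0.3427 0.0261]
150 296 356 [0.4892 0.343  0.0261]
180 297 355 [0.4997 0.344  0.0261]
210 298 354 [0.5109 0.3451 0.0263]
240 299 352 [0.5242 0.3462 0.0244]
```

The strut is now flat: its top reads 0.0245–0.0265 along its length, against 0.025 expected. Releasing.

play_rows --deltas '[0.35,0,0,-0.02,0,0.35,0,0,0,0,0.4,0,0,0,0,0.4,0,0,-0.4,0,0.4,0,0,-0.9,0,0.4,0,0,-0.9,0,0.5,0,0,-0.6,0]'

```text
clock: 16.12
eef_pos: [0.537, 0.3466, 0.1728]
tool_rot: [0.672, 0.739, 0.021, 0.034]
ft_force: [0.6, 0.8, -0.3]
grip_width: 0.0428
```

```bash
python3 - <<'E'
from m import *
from p import plan
s=snap('wrist','w11');o=bot.get_obs();print(o['clock'])
h=cv2.cvtColor(s['color'],cv2.COLOR_BGR2HSV);m=cv2.inRange(h,(0,0,120),(180,60,255))
x=proj(s,[[.548,.345,.025],[.479,.342,.025],[.618,.35,.025]]);print(x)
mm=np.zeros_like(m);y0=int(x[1][1])-12;mm[y0:y0+120,280:370]=m[y0:y0+120,280:370];q=max(cv2.findContours(cv2.morphologyEx(mm,3,np.ones((13,13))),0,1)[0],key=cv2.contourArea);r=cv2.minAreaRect(q);print(r,onz(s,ends(r),.025))
plan([.5585,-.309,.16],117,.6)
E
```

```text
16.175
[[324.157  188.8916]
 [328.5089 106.7669]
 [322.5334 258.962 ]]
((328.0, 159.0), (108.0, 24.0), 90.0) [[0.5703 0.3505 0.025 ]
 [0.4777 0.3415 0.025 ]]
from [0.5386 0.348  0.1782] h 95.4 dh 21.6 n 12 zaxis [ 0.085 -0.009 -0.996]
0.6, -0.91, -0.06, 0.03, -1.8, 0.6, -0.91, -0.09, 0.03, -1.8, 0.6, -0.91, -0.12, 0.03, -1.8, 0.6, -0.9, -0.14, 0.03, -1.8, 0.6, -0.9, -0.17, 0.03, -1.8, 0.6, -0.89, -0.2, 0.03, -1.8, 0.6, -0.88, -0.23, 0.03, -1.8, 0.6, -0.88, -0.26, 0.03, -1.8, 0.6, -0.87, -0.28, 0.03, -1.8, 0.6, -0.86, -0.31, 0.03, -1.8, 0.6, -0.85, -0.34, 0.03, -1.8, 0.6, -0.84, -0.36, 0.03, -1.8,
```

Strut 1 is in blue. Now for strut B, passing above the gauge.

play_rows --deltas '[0.6,-0.91,-0.06,0,-1.8,0.6,-0.91,-0.09,0,-1.8,0.6,-0.91,-0.12,0,-1.8,0.6,-0.9,-0.14,0,-1.8,0.6,-0.9,-0.17,0,-1.8,0.6,-0.89,-0.2,0,-1.8,0.6,-0.88,-0.23,0,-1.8,0.6,-0.88,-0.26,0,-1.8,0.6,-0.87,-0.28,0,-1.8,0.6,-0.86,-0.31,0,-1.8,0.6,-0.85,-0.34,0.05,-1.8,0.6,-0.84,-0.36,0.05,-1.8]'

```text
clock: 17.68
eef_pos: [0.5667, -0.3243, 0.1721]
tool_rot: [0.513, 0.857, 0.019, 0.037]
ft_force: [1.4, 0.2, 0.4]
grip_width: 0.0515
```

```bash
cat > fb.py <<'E'
from m import *
from p import plan
def find(c,z=.02,pred=([.6195,-.2785],[.4985,-.3415])):
    pp=proj(c,[[*pred[0],z],[*pred[1],z]]);print('pred',pp)
    m=mask(c,'br');k=np.zeros_like(m);cv2.line(k,tuple(int(v) for v in pp[0]),tuple(int(v) for v in pp[1]),255,46)
    m=cv2.morphologyEx(cv2.bitwise_and(m,k),3,np.ones((13,13)))
    q=max(cv2.findContours(m,0,1)[0],key=cv2.contourArea);r=cv2.minAreaRect(q);p=onz(c,ends(r),z)
    print(r,p,'mid',p.mean(0),'len',np.linalg.norm(p[0]-p[1]),'yaw',np.degrees(np.arctan((p[0]-p[1])[1]/(p[0]-p[1])[0])))
    return p
if __name__=='__main__':
    find(snap('wrist','wb'));plan([.5585,-.31,.1],117,.6)
E
python3 fb.py
```

```text
pred [[346.858  245.2526]
 [352.9291  92.9895]]
((348.0821228027344, 163.0360870361328), (26.751811981201172, 138.7229766845703), 1.9091525077819824) [[ 0.4999 -0.343   0.02  ]
 [ 0.6083 -0.286   0.02  ]] mid [ 0.5541 -0.3145  0.02  ] len 0.12238125797473606 yaw 27.73531223813772
from [ 0.566  -0.332   0.1709] h 117.8 dh -0.8 n 2 zaxis [ 0.083 -0.011 -0.996]
0.6, 0.19, 0.03, 0.59, 0.4, 0.6, 0.19, 0.03, 0.59, 0.4,
```

play_rows --deltas '[0.6,0.2,0.02,0.5,0.3,0.6,0.15,0.02,0.5,0.3,0.6,0,0,0.3,0]'

```text
clock: 18.1
eef_pos: [0.5647, -0.3169, 0.0886]
tool_rot: [0.523, 0.851, 0.017, 0.039]
ft_force: [-0.2, 0.8, 1.1]
grip_width: 0.0511
```

```bash
sed -i 's/plan(\[.5585,-.31,.1\],117,.6)/plan([.558,-.3115,.002],117.5,.5,2)/' fb.py; python3 fb.py
```

```text
pred [[340.63   300.1552]
 [341.7675 102.048 ]]
((342.0, 179.5), (147.0, 34.0), 90.0) [[ 0.5849 -0.2957  0.02  ]
 [ 0.5004 -0.3404  0.02  ]] mid [ 0.5426 -0.3181  0.02  ] len 0.09555501821243353 yaw 27.845227233832002
from [ 0.5636 -0.3163  0.0859] h 116.8 dh 0.7 n 2 zaxis [ 0.08  -0.01  -0.997]
0.5, 0.06, -0.02, 0.7, -0.4, 0.5, 0.06, -0.02, 0.7, -0.4,
```

play_rows --deltas '[0.5,0.06,-0.06,0.45,-0.4,0.5,0.06,-0.06,0.45,-0.4,0.45,0,-0.08,0.3,0]'

```text
clock: 18.52
eef_pos: [0.5566, -0.316, 0.0113]
tool_rot: [0.517, 0.855, 0.017, 0.038]
ft_force: [-0.3, 0.7, -0.1]
grip_width: 0.0384
```

```bash
python3 p.py .558 -.3105 .003 117.6 .45 1
```

```text
from [ 0.5566 -0.316   0.0113] h 117.6 dh -0.0 n 1 zaxis [ 0.082 -0.011 -0.997]
0.45, 0.07, 0.06, 0.14, 0,
```

play_rows --deltas '[0.45,0.07,0.03,0.13,0,0.4,0,0,0,0]'

```text
clock: 18.77
eef_pos: [0.5557, -0.3104, 0.0014]
tool_rot: [0.517, 0.855, 0.017, 0.036]
ft_force: [-0.1, 0.1, 0.6]
grip_width: 0.0346
```

```bash
python3 p.py .558 -.3105 .003 117.6 .45 1
```

```text
from [ 0.5557 -0.3104  0.0014] h 117.6 dh -0.0 n 1 zaxis [ 0.079 -0.008 -0.997]
0.45, -0.02, 0.03, -0.03, 0,
```

play_rows --deltas '[0,0,0.02,-0.04,0,0,0,0,0,0,0,0,0,0,0,0,0,0,0,0]'

```text
clock: 19.27
eef_pos: [0.5589, -0.3106, 0.0071]
tool_rot: [0.517, 0.855, 0.017, 0.038]
ft_force: [-0.5, -0.3, -0.5]
grip_width: 0.0188
```

play_rows --deltas '[0,0,0,-0.7,0,0,0,0,-0.9,0,0,0,0,-0.9,0,0,0,0,-0.6,0]'

```text
clock: 19.77
eef_pos: [0.5405, -0.3071, 0.1929]
tool_rot: [0.517, 0.855, 0.017, 0.033]
ft_force: [0.8, -1.1, -0.8]
grip_width: 0.0187
```

```bash
python3 p.py .572 .0303 .19 79.2 0 7
```

```text
from [ 0.5405 -0.3071  0.1929] h 117.6 dh -38.4 n 7 zaxis [ 0.074 -0.006 -0.997]
0, 0.68, 0.44, 0.01, 5.5, 0, 0.72, 0.37, 0.01, 5.5, 0, 0.75, 0.3, 0.01, 5.5, 0, 0.77, 0.23, 0.01, 5.5, 0, 0.79, 0.15, 0.01, 5.5, 0, 0.8, 0.08, 0.01, 5.5, 0, 0.81, 0, 0.01, 5.5,
```

play_rows --deltas '[0,0.68,0.44,0,5.5,0,0.72,0.37,0,5.5,0,0.75,0.3,0,5.5,0,0.77,0.23,0,5.5,0,0.79,0.15,0,5.5,0,0.8,0.08,0,5.5,0,0.81,0,0,5.5,0,0,0,0,0]'

```text
clock: 20.78
eef_pos: [0.5789, 0.0371, 0.1997]
tool_rot: [0.778, 0.626, 0.031, 0.032]
ft_force: [0.1, -0.5, -0.6]
grip_width: 0.0185
```

```bash
python3 p.py .570 .0303 .153 79.2 0 3
```

```text
from [0.5789 0.0371 0.1997] h 77.7 dh 1.5 n 3 zaxis [ 0.089 -0.011 -0.996]
0, -0.05, -0.04, 0.26, -0.5, 0, -0.05, -0.04, 0.26, -0.5, 0, -0.05, -0.04, 0.26, -0.5,
```

play_rows --deltas '[0,-0.05,-0.06,0.3,-0.5,0,-0.05,-0.06,0.26,-0.5,0,-0.03,-0.06,0.25,-0.5]'

```text
clock: 21.15
eef_pos: [0.572, 0.03, 0.151]
tool_rot: [0.769, 0.638, 0.032, 0.034]
ft_force: [0.6, 0.1, -0.7]
grip_width: 0.0182
```

```bash
python3 gz.py
```

```text
t 21.15 tcp [0.572 0.03  0.151] h 79.3 zax [ 0.093 -0.012 -0.996] F [ 0.6  0.1 -0.7]
grip: u -5.0 v -0.3 z 73.4 | slot x 43.1 z 59.6
```

play_rows --deltas '[0,0,-0.04,0.2,0,0,0,-0.05,0.18,0,0,0,-0.06,0.16,0]'

```text
clock: 21.52
eef_pos: [0.5752, 0.0287, 0.1254]
tool_rot: [0.77, 0.636, 0.04, 0.041]
ft_force: [-0.3, -0.1, 9.7]
grip_width: 0.0184
```

```bash
python3 gz.py
```

```text
t 21.52 tcp [0.5752 0.0287 0.1254] h 79.2 zax [ 0.115 -0.013 -0.993] F [-0.3 -0.1  9.7]
grip: u -1.8 v -1.1 z 47.8 | slot x 26.9 z 39.5
```

play_rows --deltas '[0,0.02,-0.1,0.16,0,0,0,-0.1,0.15,0]'

```text
clock: 21.78
eef_pos: [0.5757, 0.0286, 0.1139]
tool_rot: [0.77, 0.634, 0.048, 0.051]
ft_force: [3.9, -2.0, 10.5]
grip_width: 0.0184
```

```bash
python3 gz.py
```

```text
t 21.77 tcp [0.5757 0.0286 0.1139] h 79.0 zax [ 0.138 -0.017 -0.99 ] F [ 3.9 -2.  10.5]
grip: u -1.5 v -1.0 z 36.2 | slot x 20.4 z 29.9
```

play_rows --deltas '[0,0.02,-0.08,0.12,0,0,0,-0.06,0.1,0]'

```text
clock: 22.02
eef_pos: [0.5772, 0.0288, 0.1077]
tool_rot: [0.77, 0.633, 0.055, 0.057]
ft_force: [0.2, -1.6, 12.9]
grip_width: 0.0184
```

```bash
cat > ms.py <<'E'
from gz import *
# strut ends: near end from wrist (edge widths), far end profile from scene
c=snap('wrist','wm');s=snap('scene','sm')
g=cv2.cvtColor(c['color'],cv2.COLOR_BGR2GRAY).astype(float)
col=np.gradient(cv2.GaussianBlur(g,(5,1),0)[100:240,312]);i=100+np.argsort(-abs(col))[:10];print('rows',sorted(i))
Q=[]
for y in range(142,235,8):
    r=np.gradient(g[y]);e=edge3d(c,[270+np.argmax(r[270:306]),y],[345+np.argmin(r[345:385]),y]);print(y,'slot x %.1f v %.1f z %.1f'%(-e[0]*np.cos(t)+e[2]*np.sin(t),e[1],e[0]*np.sin(t)+e[2]*np.cos(t)))
xs=np.arange(-86,-30,3.);print(xs)
for zt in(34,42):
  for v in(-6,7): print(zt,v,prof(s,zt,v,xs))
E
python3 ms.py
```

```text
t 22.02 tcp [0.5772 0.0288 0.1077] h 78.9 zax [ 0.157 -0.019 -0.987] F [ 0.2 -1.6 12.9]
grip: u -0.2 v -0.6 z 30.0 | slot x 16.1 z 25.4
rows [np.int64(161), np.int64(162), np.int64(167), np.int64(168), np.int64(169), np.int64(228), np.int64(229), np.int64(230), np.int64(231), np.int64(232)]
142 slot x 110.3 v -1.5 z 23.7
150 slot x 110.6 v -0.2 z 26.2
158 slot x 83.5 v 1.0 z 7.0
166 slot x 92.4 v -3.5 z 16.7
174 slot x 86.0 v 0.6 z 14.7
182 slot x 86.0 v 0.5 z 17.5
190 slot x 85.9 v 0.6 z 20.1
198 slot x 84.8 v 0.5 z 22.1
206 slot x 85.9 v 0.5 z 25.3
214 slot x 88.1 v 0.0 z 28.9
222 slot x 88.0 v 0.1 z 31.3
230 slot x 84.9 v 0.4 z 32.0
[-86. -83. -80. -77. -74. -71. -68. -65. -62. -59. -56. -53. -50. -47.
 -44. -41. -38. -35. -32.]
34 -6 [ 58 114 126 101  99 100  95 115 163 162 162 163 162 163 169 194 208 206
 205]
34 7 [ 57 116 115  99 101 100  83  55  64  58  48  49  52  53  89 170 196 199
 209]
42 -6 [ 56 107 135 102  99  99  95 104 162 162 162 163 162 162 157 176 194 186
 187]
42 7 [ 55  90 109 100  99  99  90  77  90  82  60  61  69  64  74 141 159 172
 204]
```

The strut is at slope angle. Its near end is at +86 and its far end at −43.5, so it's about 130 mm long with its centre 5 mm up-slope of the grip. I'll lift and bring it to the middle of the slot.

play_rows --deltas '[0,0,0.07,-0.08,0,0,0,0.13,0.11,0,0,0,0.12,0.12,0,0,0,0,0.02,0]'

```text
clock: 22.62
eef_pos: [0.5989, 0.0229, 0.1001]
tool_rot: [0.771, 0.632, 0.055, 0.058]
ft_force: [0.0, 0.4, -0.7]
grip_width: 0.0184
```

```bash
python3 ms.py
```

```text
t 22.62 tcp [0.5989 0.0229 0.1001] h 78.7 zax [ 0.158 -0.02  -0.987] F [ 0.   0.4 -0.7]
grip: u 22.3 v -2.3 z 22.4 | slot x -7.0 z 30.8
rows [np.int64(112), np.int64(144), np.int64(145), np.int64(146), np.int64(166), np.int64(167), np.int64(225), np.int64(226), np.int64(227), np.int64(228)]
142 slot x 64.1 v -5.1 z 9.3
150 slot x 74.4 v -1.0 z 20.9
158 slot x 75.1 v -1.0 z 24.0
166 slot x 74.1 v -1.0 z 25.7
174 slot x 74.8 v -1.1 z 28.7
182 slot x 74.7 v -1.0 z 30.9
190 slot x 69.1 v -1.8 z 29.6
198 slot x 61.7 v -1.0 z 27.5
206 slot x 75.8 v -2.8 z 38.3
214 slot x 62.9 v -1.0 z 33.2
222 slot x 62.9 v -1.2 z 35.6
230 slot x 60.7 v -1.0 z 36.9
[-86. -83. -80. -77. -74. -71. -68. -65. -62. -59. -56. -53. -50. -47.
 -44. -41. -38. -35. -32.]
34 -6 [ 57 115 109  74  72  72  75 133 208 206 204 206 209 203 204 207 210 205
 206]
34 7 [ 57 116  98  73  73  72  75 141 194 193 199 208 191 175 148 146 145 150
 154]
42 -6 [ 55 107 124  76  72  72  70 106 190 183 178 190 189 171 181 194 193 176
 187]
42 7 [ 55  90 100  76  80  76  69 118 154 144 165 191 143 136 132 122 124 142
 157]
```

play_rows --deltas '[0,0.02,-0.07,0.065,0,0,0,-0.06,0.065,0]'

```text
clock: 22.98
eef_pos: [0.5916, 0.0259, 0.0906]
tool_rot: [0.771, 0.632, 0.055, 0.057]
ft_force: [0.7, 0.3, -0.6]
grip_width: 0.0188
```

```bash
python3 gz.py
```

```text
t 22.98 tcp [0.5916 0.0259 0.0906] h 78.8 zax [ 0.157 -0.02  -0.987] F [ 0.7  0.3 -0.6]
grip: u 14.5 v -0.7 z 12.9 | slot x -5.5 z 18.6
```

It has gone below the cheek tops without force, so it's short. I'll lower it on to the slot floor.

play_rows --deltas '[0,0,-0.04,0.06,0,0,0,-0.05,0.06,0]'

```text
clock: 23.22
eef_pos: [0.5866, 0.0271, 0.082]
tool_rot: [0.771, 0.632, 0.054, 0.057]
ft_force: [0.2, -0.6, 0.3]
grip_width: 0.0184
```

```bash
python3 gz.py
```

```text
t 23.23 tcp [0.5866 0.0271 0.082 ] h 78.8 zax [ 0.156 -0.02  -0.988] F [ 0.2 -0.6  0.3]
grip: u 9.4 v -0.5 z 4.3 | slot x -5.7 z 8.6
```

play_rows --deltas '[0,0,-0.04,0.05,0,0,0,-0.015,0.025,0]'

```text
clock: 23.48
eef_pos: [0.5835, 0.0278, 0.0765]
tool_rot: [0.771, 0.632, 0.054, 0.057]
ft_force: [0.3, -0.4, 1.1]
grip_width: 0.0185
```

```bash
python3 gz.py
```

```text
t 23.48 tcp [0.5835 0.0278 0.0765] h 78.8 zax [ 0.156 -0.02  -0.988] F [ 0.3 -0.4  1.1]
grip: u 6.3 v -0.4 z -1.2 | slot x -6.0 z 2.3
```

play_rows --deltas '[0,0,-0.01,0.025,0,0,0,0,0.015,0,0,0,0,0.01,0,0,0,0,0.01,0]'

```text
clock: 23.98
eef_pos: [0.5859, 0.0277, 0.075]
tool_rot: [0.77, 0.632, 0.056, 0.059]
ft_force: [0.1, 0.3, 2.9]
grip_width: 0.0185
```

```bash
python3 gz.py
```

```text
t 23.98 tcp [0.5859 0.0277 0.075 ] h 78.8 zax [ 0.161 -0.02  -0.987] F [0.1 0.3 2.9]
grip: u 8.5 v -0.1 z -2.7 | slot x -8.7 z 2.2
```

It rests on the slot floor (2.2 mm against 0 nominal, about 3 N). Short confirmed. I'll lift it out square to the slope, then go to the orange tray.

play_rows --deltas '[0,0,0.06,-0.12,0,0,0,0.09,-0.12,0,0,0,0.1,-0.13,0,0,0,0.08,-0.14,0]'

```text
clock: 24.48
eef_pos: [0.5994, 0.0243, 0.1086]
tool_rot: [0.771, 0.632, 0.055, 0.058]
ft_force: [-0.1, -0.2, 0.4]
grip_width: 0.0183
```

```bash
python3 gz.py
```

```text
t 24.48 tcp [0.5994 0.0243 0.1086] h 78.8 zax [ 0.157 -0.02  -0.987] F [-0.1 -0.2  0.4]
grip: u 22.5 v -0.9 z 30.9 | slot x -2.7 z 38.1
```

play_rows --deltas '[0,0,0,-0.7,0,0,0,0,-0.6,0]'

```text
clock: 24.72
eef_pos: [0.586, 0.0255, 0.1854]
tool_rot: [0.771, 0.632, 0.052, 0.056]
ft_force: [0.6, 0.3, -0.8]
grip_width: 0.0184
```

```bash
python3 p.py .54 .2035 .15 90.5 0 5
```

```text
from [0.586  0.0255 0.1854] h 78.8 dh 11.7 n 5 zaxis [ 0.151 -0.02  -0.988]
0, 0.55, -0.27, 0.12, -2.3, 0, 0.56, -0.24, 0.12, -2.3, 0, 0.57, -0.22, 0.12, -2.3, 0, 0.58, -0.2, 0.12, -2.3, 0, 0.59, -0.17, 0.12, -2.3,
```

play_rows --deltas '[0,0.55,-0.24,0.05,-2.3,0,0.56,-0.22,0.05,-2.3,0,0.57,-0.2,0.1,-2.3,0,0.58,-0.18,0.1,-2.3,0,0.59,-0.16,0.1,-2.3,0,0,0,0.1,0]'

```text
clock: 25.48
eef_pos: [0.5561, 0.2069, 0.155]
tool_rot: [0.702, 0.707, 0.053, 0.065]
ft_force: [-0.3, -0.8, -0.6]
grip_width: 0.0184
```

```bash
python3 p.py .536 .2035 .07 90.5 0 3; python3 - <<'E'
from m import *
c=snap('wrist','w14')
h=cv2.cvtColor(c['color'],cv2.COLOR_BGR2HSV);m=cv2.inRange(h,(3,150,60),(16,255,255));q=max(cv2.findContours(m,0,1)[0],key=cv2.contourArea);ap=cv2.approxPolyDP(q,8,True)[:,0]
for a,b in zip(ap,onz(c,ap,.024)): print(a,b[:2])
E
```

```text
from [0.5561 0.2069 0.155 ] h 90.3 dh 0.2 n 3 zaxis [ 0.167 -0.017 -0.986]
0, -0.02, -0.11, 0.47, -0.1, 0, -0.02, -0.11, 0.47, -0.1, 0, -0.02, -0.11, 0.47, -0.1,
[400   6] [0.4413 0.2534]
[241   8] [0.443  0.1501]
[265 236] [0.6195 0.1532]
[289 236] [0.619  0.1744]
[294 165] [0.5524 0.1811]
[359 165] [0.5517 0.2323]
[363 236] [0.6179 0.2392]
[383 236] [0.6176 0.2567]
```

play_rows --deltas '[0,-0.01,-0.16,0.42,0,0,-0.01,-0.16,0.42,0,0,-0.01,-0.16,0.4,0,0,-0.01,-0.14,0.35,0]'

```text
clock: 26.02
eef_pos: [0.5396, 0.1982, 0.0557]
tool_rot: [0.705, 0.704, 0.055, 0.068]
ft_force: [0.2, -0.1, -1.1]
grip_width: 0.0186
```

```bash
python3 p.py .536 .2035 .045 90.5 0 1
```

```text
from [0.5396 0.1982 0.0557] h 89.9 dh 0.6 n 1 zaxis [ 0.173 -0.018 -0.985]
0, 0.09, -0.06, 0.18, -0.6,
```

play_rows --deltas '[0,0.08,-0.08,0.2,-0.5,0,0.02,-0.06,0.16,0,0,0.01,-0.06,0.14,0]'

```text
clock: 26.4
eef_pos: [0.5314, 0.2025, 0.0275]
tool_rot: [0.703, 0.706, 0.054, 0.068]
ft_force: [-11.8, -1.5, 22.0]
grip_width: 0.0184
```

```bash
python3 p.py .536 .2035 .01 90.5 0 1
```

```text
from [0.5314 0.2025 0.0275] h 90.2 dh 0.3 n 1 zaxis [ 0.171 -0.019 -0.985]
0, 0.02, 0.08, 0.29, -0.3,
```

play_rows --deltas '[0,0.02,-0.06,0.14,0,0,0.01,-0.05,0.14,0,0,0.01,-0.03,0.12,0]'

```text
clock: 26.78
eef_pos: [0.532, 0.2058, 0.012]
tool_rot: [0.703, 0.705, 0.06, 0.071]
ft_force: [-8.0, -0.6, 13.0]
grip_width: 0.018
```

```bash
python3 tilt.py
```

```text
[0.532  0.2058 0.012 ] [-7.957  -0.626  12.9636] [ 0.1846 -0.0154 -0.9827]
rows [130 131  64 157  90  65]
118 280 347 [0.4524 0.2038 0.0329]
122 274 353 [0.4491 0.2046 0.0491]
125 285 345 [0.4577 0.2037 0.0219]
135 297 356 [0.4612 0.2075 0.0215]
150 295 357 [0.4637 0.2075 0.0294]
180 296 358 [0.4722 0.2079 0.0339]
210 298 356 [0.4846 0.208  0.0319]
240 297 354 [0.4948 0.2075 0.0352]
```

```bash
cat > tilt2.py <<'E'
from m import *
def run():
    c=snap('wrist','wt2');s=cv2.cvtColor(c['color'],cv2.COLOR_BGR2HSV)[:,:,1].astype(float)
    o0,_=rays(c,[[320,200]]);L=[]
    for y in range(126,262,8):
        r=s[y];thr=120
        i=[x for x in range(265,320) if r[x]>thr>=r[x+1]];j=[x for x in range(335,390) if r[x]<=thr<r[x+1]]
        if not i or not j: continue
        a=i[-1]+(r[i[-1]]-thr)/(r[i[-1]]-r[i[-1]+1]);b=j[0]+(thr-r[j[0]])/(r[j[0]+1]-r[j[0]])
        _,v=rays(c,[[a,y],[b,y]]);an=np.arccos(v[0]@v[1]);m=v.sum(0);m/=np.linalg.norm(m);P=o0+m*.01/np.tan(an/2);L.append([y,a,b,*P])
    print(np.array(L).round(4))
o=bot.get_obs();print(o['eef_pos'],o['ft_force'],R.from_quat(o['tool_rot']).as_matrix()[:,2]);run()
E
python3 tilt2.py
```

```text
[0.5322 0.206  0.0115] [-4.0083 -0.2947 10.3683] [ 0.1849 -0.0151 -0.9826]
[[134.     297.2269 355.6529   0.4615   0.2077   0.0197]
 [142.     295.3355 357.6485   0.4615   0.2078   0.0282]
 [150.     294.3436 358.6133   0.4626   0.2078   0.0326]
 [158.     293.4841 359.6642   0.4636   0.2079   0.0367]
 [166.     294.0275 359.2482   0.4663   0.208    0.0365]
 [174.     294.3433 358.7008   0.4691   0.2079   0.0363]
 [182.     294.8106 358.1221   0.472    0.2079   0.0359]
 [190.     295.3206 357.4754   0.4751   0.2079   0.0352]
 [198.     295.8095 357.1221   0.4781   0.2079   0.0351]
 [206.     296.288  356.4683   0.4815   0.2079   0.0345]
 [214.     296.6131 356.1194   0.4844   0.2079   0.0347]
 [222.     297.0092 355.4478   0.4879   0.2079   0.0342]
 [230.     297.597  355.1016   0.4914   0.208    0.0339]
 [238.     297.9918 354.4559   0.4951   0.2079   0.0334]
 [246.     298.4088 354.0859   0.4986   0.2079   0.0333]
 [254.     298.5625 353.2537   0.5024   0.2078   0.0329]]
```

play_rows --deltas '[0,-0.02,-0.04,0.11,0,0,0,-0.02,0.09,0]'

```text
clock: 27.12
eef_pos: [0.5335, 0.2059, 0.0063]
tool_rot: [0.702, 0.705, 0.064, 0.073]
ft_force: [-21.0, -6.4, 40.5]
grip_width: 0.0187
```

```bash
python3 tilt2.py
```

```text
[0.5335 0.2059 0.0063] [-21.0441  -6.4422  40.502 ] [ 0.192  -0.012  -0.9813]
[[134.     297.6567 354.3982   0.4638   0.2073   0.0106]
 [142.     295.2353 356.7429   0.4631   0.2074   0.0211]
 [150.     294.1327 357.7731   0.4641   0.2075   0.0259]
 [158.     294.0948 357.7521   0.4663   0.2075   0.0272]
 [166.     294.5812 357.3358   0.4691   0.2075   0.0269]
 [174.     295.0442 357.1016   0.4718   0.2076   0.027 ]
 [182.     295.6    356.4841   0.475    0.2076   0.0263]
 [190.     295.896  356.2857   0.4777   0.2076   0.0267]
 [198.     296.3206 355.7686   0.4809   0.2076   0.0264]
 [206.     296.7969 355.2714   0.4842   0.2076   0.026 ]
 [214.     297.0092 355.1085   0.487    0.2076   0.0267]
 [222.     297.5736 354.4552   0.4908   0.2076   0.0259]
 [230.     297.8308 354.1353   0.4939   0.2076   0.0262]
 [238.     298.0708 353.7344   0.4972   0.2076   0.0265]
 [246.     298.593  353.2817   0.501    0.2076   0.0261]
 [254.     298.7048 352.7797   0.5045   0.2076   0.0264]]
```

It's flat (slope under 1°, top at 0.026). The force rose to 40 N, so I'll stop here, ease off slightly and release.

play_rows --deltas '[0.3,0,0,-0.02,0,0.35,0,0,0,0,0.35,0,0,0,0,0.35,0,0.06,-0.35,0,0.35,0,0.1,-0.8,0,0.4,0,0.1,-0.9,0,0.5,0,0,-0.9,0,0.5,0,0,-0.5,0]'

```text
clock: 28.18
eef_pos: [0.5089, 0.2076, 0.2168]
tool_rot: [0.703, 0.705, 0.062, 0.072]
ft_force: [1.5, 1.7, -1.1]
grip_width: 0.0428
```

```bash
python3 - <<'E'
from m import *
o=bot.get_obs();print(o['clock'],o['eef_pos'],o['ft_force'])
c=snap('wrist','w20');s=snap('scene','s20')
out=np.zeros((600,800,3),np.uint8);out[:300,:480]=cv2.resize(c['color'],(480,300));out[300:600,:480]=cv2.resize(s['color'],(480,300))
out[:600,480:800]=cv2.resize(s['color'][140:260,380:510],(320,600))[:600];cv2.imwrite('pics/fin.png',out)
# moved things: difference of scene pictures
d=cv2.absdiff(s['color'],S['color']).max(2)
for n,(x0,y0,x1,y1) in dict(tape=(188,200,230,238),screwdriver=(318,178,370,200),wrench=(238,306,300,350),wheel=(322,280,368,325),jar=(462,240,490,270),purple=(188,160,232,190),yellow=(120,260,180,282)).items(): print(n,(d[y0:y1,x0:x1]>60).mean().round(3))
E
```

```text
28.175 [0.5089 0.2076 0.2168] [ 1.4605  1.6725 -1.1371]
tape 0.279
screwdriver 0.09
wrench 0.0
wheel 0.0
jar 0.0
purple 0.0
yellow 0.0
```

View pics/fin.png

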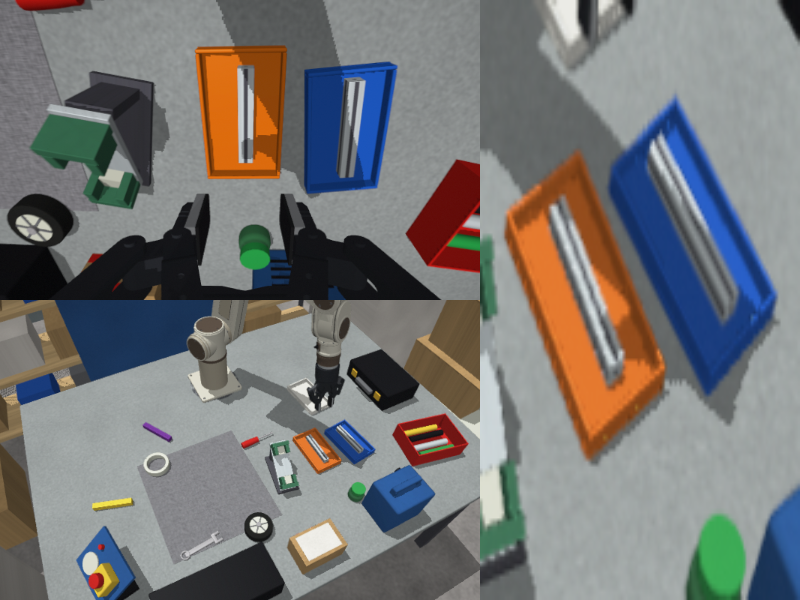

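Both struts lie flat and lengthwise, one in orange at (245,115) and one in blue at (350,125) in the wrist view. The gripper is clear. The tape is still at about raw (209,219), so its difference score is just the arm's old shadow on it.

```bash
python3 -c "
from workcell import ticket
print(ticket.job_done())"
```

```text
the job is handed in; nothing more can be done
None
```

Both struts are sorted and the job was handed in at about 28 s: strut 1 (long) is in the blue tray and strut 2 (short) is in the orange tray.

**Gauge test:** the moves cannot tilt the tool, so I pressed each strut's near end on the gauge's high cheek (about 10–15 N) until it swivelled in the pads to the slope.
- **Strut 1** stayed up on both cheeks, resting at about 2–4 N. It measured about 140 mm.
- **Strut 2** went down onto the slot floor in the gripper with only light force. It measured about 130 mm.

**Placing:** I pressed each strut level on its tray floor before letting go.

**Last checks:**
- The final picture shows both struts flat and lengthwise in their trays, with the gripper clear.
- The wrench, wheel, jar and the purple and yellow bars show no change.
- The picture difference flagged the tape (0.28) and the screwdriver (0.09). The tape is at its original pixel position, so I put its flag down to the arm's shadow having moved. I did not check the screwdriver's position in numbers; it looks unmoved.

**Disagreements and rough spots:**
- The gauge height readings were 2–3 mm above nominal.
- The first grip on strut 1 was too high and was redone. The fingertips touched the bench at 27 N while regripping.
- The wrist force reached 40.5 N at the end of pressing strut 2 flat, probably fingertips on the tray floor. That is right at the 40 N pressing limit, if the limit counts fingertips.
- The tool drifted to about 11° of lean by the end.

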